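Interlock three chassis channels into a bundle

TASK

On the plywood board, slide the two channels that lie open side up sideways together and up against the wooden fence, parallel to it, and press them home with a light push of about 10 newtons, never ramming them. Then stand the third channel on its edge in the trough of the one next to the fence, its open side facing away from the fence, let go of it, and tip it over away from the fence so that it lies open side down across both, one flange fully down in each trough and the ends about level. Leave the other things on the table alone.

Things in the scene. Friction and masses are not known exactly. Their poses are not given: they have to be found in the camera images.
- board: fixed plywood board 6 mm thick with a wooden fence at its left. Origin at table height; x along the fence, y towards it, z up. Board: x -100 to 170 mm, y -125 to 140. The fence (x -85 to 85, 18 mm thick, top z = 28 mm) is clamped at a different place each time: inner face anywhere from y = 69 to 99 mm, not in the readings; it does not give way when pushed lightly
- rail_a: first aluminium channel, 150 mm long (x), 44 mm wide over the flanges, 26 mm high, web and flanges 3 mm thick (trough 38 mm wide, 23 mm deep), about 0.12 kg, open-up on the board, 10 to 55 mm off the fence. Origin under the centre of its web; x along its length, y across, towards the fence, z up, out of its open side. Loose: it slides when pushed.
- rail_c: second channel, the same size and axes, lying open-up on the board on the side of the first away from the fence, 20 to 60 mm from it and a little skewed. Loose: it slides when pushed.
- rail_b_mid (a point): centre of the third channel (same size): mid length, width and depth. Starts on edge on the table, right of the board: 44 mm high, 26 deep, web upright. x along it; y out of the back of its web (13 mm away), open side to -y; z across its width (+-22 mm), up at the start. Open-down, y is up. Standing in a trough it is 25 mm above that channel's origin, nested open-down 16 mm; tips past about 40 deg
- rail_b: the third channel itself; origin 22 mm below its centre along its z, axes as for its centre
- wheel: loose model-car wheel lying flat on the far part of the board, black tyre 64 mm across, 26 mm high; origin under its centre
- driver: screwdriver, 170 mm, lying on the table between the board and the third channel
- offcut: short offcut of the same channel, 70 mm long, 44 mm wide, 26 mm high, lying open-up on the table to the right; not part of the job; origin under its centre
- battery: black and grey battery pack 138 x 46 x 25 mm on the table, left; origin under its centre
- spray: standing spray can, 52 mm across, 150 mm high, far right; origin under its centre

How it is judged:
By the outcome, as a careful person would: the job done as asked, in the order asked, and still so for the second after the job is handed in, with the robot touching nothing.
It also fails if it takes over 56 s, if anything falls off the work surface, if the arm or the gripper's body presses on something with over 40 N, if the wrist force passes 120 N, or if a joint passes its speed limit or range.

ROBOT

A 7-joint arm with a two-finger parallel gripper is mounted at the origin on the work surface. World frame = base frame: x ahead of the robot, y to its left, z up, the work surface at z = 0. Lengths are in m, angles in rad, forces in N, time in s.
With the tool pointing down it reaches from about 0.4 to 0.75 m from the base axis. Payload 19.5 kg.
Tool frame: the origin (TCP) lies at the very end of the fingers, on their centre line; the grasp point (between the pads) lies 19 mm behind it; x points along the fingers, y is the direction in which the jaws open and shut, and the axes are right-handed (so a half turn about x gives the same grasp; the last joint's range is limited). The gripper opens to 85 mm and grips with 20 to 120 N. Pads are 22 mm wide; open, the fingers measure 114 mm over their backs; the gripper's body (76 mm by 85 mm) begins 54 mm behind the grasp point. The pads swing forward as they close: fully open they stand 13 mm farther back than shut.
Start: joints at [-1.363, 0.707, -0.028, 1.485, 0.022, 0.951, -0.075], TCP at [0.142, 0.557, 0.204] pointing down, gripper open.
Joint ranges: [-2.71, 2.71], [-0.32, 2.16], [-1.57, 1.52], [0, 2.45], [-1.46, 4.6], [0, 2.02], [-2.83, 2.83]. Speed limits (rad/s): [1.89, 1.89, 2.57, 2.57, 3.01, 3.01, 3.01].

INTERFACE

Orientations are given as a 3x3 rotation matrix whose columns are the frame's x, y, z axes.
In Python, from rig import sense, snapshot, camera_params, close_job, find_in, masks_of gives the robot as it stands.
- The arm moves only by the shell command python3 -m jog 'ROWS' [OPENING] [FORCE]. ROWS is JSON, a list of rows, each an object with "xyz": the shift along the tool's x, y, z in m, a list of three; "twist": the turn, a rotation vector about the tool's x, y, z in degrees, a list of three. In form: [{"xyz": [tx, ty, tz], "twist": [rx, ry, rz]}, ...]. A call has 1 to 8 rows; each row is the pose to reach, as a shift and turn from the pose measured when the call began, along the tool's axes at that moment; what a row does not reach only later rows make up. A row lasts 1/10 s, in which the tool goes at most 50 mm and 8.59 degrees, less where a joint would pass 70% of its speed; a pose out of reach is approached as far as the arm can. A call with a gripper value outside its range is refused whole. OPENING is the gripper's target within -1 to 1 (shut at 1, half-way at 0, fully open at -1), set as the call begins (- or left out, the last holds). The fingers move at their own pace and stop on an object; FORCE is the grip in N (left out, the last holds). Time passes only in rows, so rows that repeat a pose let the fingers close. It gives the time, the measured TCP pose, the force and the opening at its end, in the units of the state.
- sense(): the state, without advancing time (a new reading comes with each control period).
- snapshot(name): name is "scene" or "top" or "wrist"; returns the picture (384x512x3 uint8, blue, green, red); there is no depth.
- camera_params(name): a dict with "fov_y" (degrees; the focal length in pixels is half the picture's height over the tangent of half this angle, whatever the lens; pixels are square), "cx", "cy" (the principal point, pixels), "dist_coeffs" ([k1, k2, p1, p2, k3] as OpenCV has them; the pictures are not rectified), "xyz" and "orientation" of the camera in the world. Camera axes: x right, y down, z forward; pixel columns grow to the right and rows downward; lengths in m; the calibration is good to about 2 mm. A picture is of the moment at which its call begins: read the wrist's pose just before it. camera_params takes no time and is no camera call; for the wrist camera it gives the pose at the moment of the call.
- close_job(): hands the job in, once; it reports no verdict.
Trained networks look in the newest picture that a camera, given by its name, has taken for a name from the list of things; names that differ only in an ending like _2 or _b are one class to them, and where a whole thing is asked for, a point or a joint stands for the part that bears it (a point fixed in the world has none). Each returns a list of dicts, best first, with "confidence" (0 to 1); they miss things now and then, are a little off and sometimes report something else, mostly with a low value. They report only what shows in the picture. A call takes as long as a camera call.
- find_in(camera, label): "bbox" ([left, top, right, bottom] in pixels, round what is visible of it).
- masks_of(camera, label): "region" (384x512 bool, what is visible of it) and "bbox" ([left, top, right, bottom] in pixels, round what is visible of it).
The state is a dict: "clock": time; "joint_pos": joint angles; "dq": joint speeds; "joint_efforts": joint torques, N m; "position": TCP position; "eef_rot": TCP orientation; "ft_force": force on the tool from outside, world axes, zero at the start; "moment": the same for the moment, N m; "opening": opening from 0.0 (shut) to 1.0 (fully open).
Only numpy, scipy, OpenCV 4.12 (cv2) and the standard library are available. Lean on these libraries where they do the work, as an engineer would, in place of code of your own. Each camera call takes 0.05 s, during which the arm holds its last target.

## Working session

There is one attempt and no reset: what is moved stays moved. The work goes in short steps, Python scripts to look and compute and a shell command to move; the robot and the scene stay as the last step left them, time stands still between calls to the robot, and variables do not carry over. Pictures are saved under pics/ and viewed, and the job is handed in when it is done.

```bash
ls; mkdir -p pics; python3 - <<'E'
from rig import *
import cv2
s=sense(); print({k:(v if not hasattr(v,'tolist') else v.tolist()) for k,v in s.items()})
for n in ["scene","top","wrist"]:
    im=snapshot(n); cv2.imwrite(f"pics/{n}0.png",im); print(n,camera_params(n))
E
```

```text
pics
{'clock': 0.0, 'joint_pos': [-1.3627073064868584, 0.7070740251777193, -0.02764021260995156, 1.484994071839853, 0.02198059817966752, 0.9509089269000375, -0.07548466016678404], 'dq': [0.001167972794627485, 0.0007002764910290102, 0.00016454929961781276, -0.0005955948144781463, 0.0019838166417115136, -0.0006104821392512856, 0.00027172452500006766], 'joint_efforts': [-0.0003864251630147919, -88.32168102264404, 1.2342403829097748, -23.617563843727112, 0.016844019410200417, 0.006492691172752529, 2.1026542640356638e-05], 'position': [0.14205244425223262, 0.5568729472918569, 0.20324506446053767], 'eef_rot': [[-0.00026358628585364794, 0.24717832650487076, 0.9689699713760594], [-0.0010505859682526496, 0.9689694018470968, -0.2471784670095732], [-0.9999994133955247, -0.001083139109648018, 4.2750357435124095e-06]], 'ft_force': [-0.7125849727882688, -0.12247452541858272, -0.6544190951795048], 'moment': [-0.02830596863875211, 0.01996492360133911, -0.018177526891777342], 'opening': 1.0002868401440796}
scene {'fov_y': 55.01622855737692, 'cx': 254.10512547866682, 'cy': 190.37792564726374, 'dist_co
[... 410 characters left out ...]
659002,  0.        ,  0.        ,  0.        ,  0.        ]), 'xyz': array([ 0.4830863 , -0.04166002,  1.06502705]), 'orientation': array([[-0.00837864, -0.99762065,  0.06843123],
       [-0.99954604,  0.00637499, -0.02944594],
       [ 0.02893963, -0.06864688, -0.99722119]])}
wrist {'fov_y': 66.10839440743221, 'cx': 263.7724649864394, 'cy': 190.7484787258022, 'dist_coeffs': array([-0.07560196,  0.        ,  0.        ,  0.        ,  0.        ]), 'xyz': array([0.07903485, 0.57423803, 0.37459749]), 'orientation': array([[ 2.46304029e-01,  9.35775678e-01,  2.52305777e-01],
       [ 9.69192598e-01, -2.37762589e-01, -6.43013153e-02],
       [-1.82732088e-04,  2.60370565e-01, -9.65508745e-01]])}
```

View pics/top0.png

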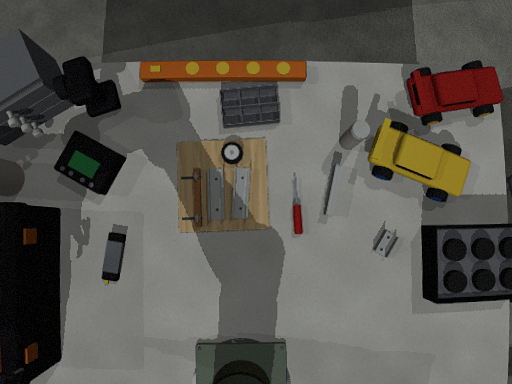

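View pics/scene0.png

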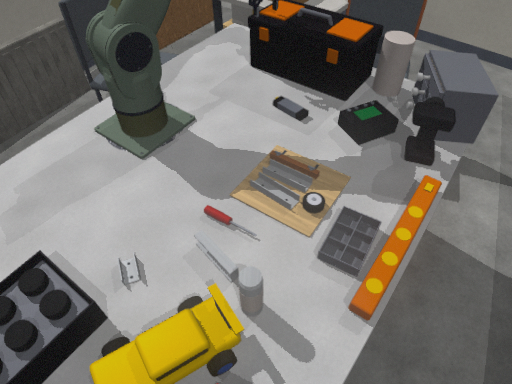

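View pics/wrist0.png

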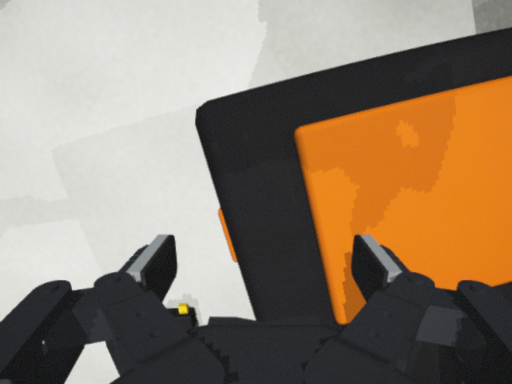

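```bash
cat > h.py <<'E'
import numpy as np, cv2
from rig import *
from scipy.spatial.transform import Rotation as R
def K(c):
    f=192/np.tan(np.radians(c['fov_y'])/2)
    return np.array([[f,0,c['cx']],[0,f,c['cy']],[0,0,1.]])
def unproj(c,px,z):
    p=cv2.undistortPoints(np.array(px,float).reshape(-1,1,2),K(c),np.array(c['dist_coeffs'])).reshape(-1,2)
    d=np.c_[p,np.ones(len(p))]@np.array(c['orientation']).T
    o=np.array(c['xyz']); return o+d*((z-o[2])/d[:,2])[:,None]
def proj(c,P):
    Rm=np.array(c['orientation']).T; t=-Rm@np.array(c['xyz'])
    return cv2.projectPoints(np.array(P,float).reshape(-1,3),cv2.Rodrigues(Rm)[0],t,K(c),np.array(c['dist_coeffs']))[0].reshape(-1,2)
def tgt(p,yaw):
    """tool down, tool y axis at world yaw (deg)"""
    s=sense(); R0=np.array(s['eef_rot']); a=np.radians(yaw)
    x=np.array([0,0,-1.]); y=np.array([np.cos(a),np.sin(a),0]); T=np.c_[x,y,np.cross(x,y)]
    d=R0.T@(np.array(p)-s['position']); tw=np.degrees(R.from_matrix(R0.T@T).as_rotvec())
    print('xyz',np.round(d,4),'twist',np.round(tw,2),'| t',round(s['clock'],2),'pos',np.round(s['position'],4),'yaw',round(np.degrees(np.arctan2(R0[1,1],R0[0,1])),2),'F',np.round(s['ft_force'],1),'op',round(s['opening'],3))
E
python3 - <<'E'
from h import *
c=camera_params('top')
for n in ["board","rail_a","rail_b","rail_c","wheel","driver","spray","offcut"]:
    for r in find_in('top',n)[:3]:
        b=r['bbox']; 
        print(n,round(r['confidence'],2),np.round(b,1),np.round(unproj(c,[[(b[0]+b[2])/2,(b[1]+b[3])/2]],0.02)[0],3))
print(np.round(unproj(c,[[177,141],[266,138],[269,230],[180,232]],0.006),3))
print(np.round(unproj(c,[[200,170],[200,226],],0.028),3))
tgt([0.54,0.03,0.2],3)
E
```

```text
board 0.84 [175.3 137.9 270.  232.4] [0.593 0.05  0.02 ]
rail_a 0.76 [233.2 166.9 250.6 218.6] [ 0.57  -0.005  0.02 ]
rail_a 0.65 [204.2 168.  224.3 219.1] [0.568 0.075 0.02 ]
rail_a 0.57 [321.6 167.5 344.3 216.6] [ 0.571 -0.272  0.02 ]
rail_b 0.76 [233.2 166.9 250.6 218.6] [ 0.57  -0.005  0.02 ]
rail_b 0.65 [204.2 168.  224.3 219.1] [0.568 0.075 0.02 ]
rail_b 0.57 [321.6 167.5 344.3 216.6] [ 0.571 -0.272  0.02 ]
rail_c 0.76 [233.2 166.9 250.6 218.6] [ 0.57  -0.005  0.02 ]
rail_c 0.65 [204.2 168.  224.3 219.1] [0.568 0.075 0.02 ]
rail_c 0.57 [321.6 167.5 344.3 216.6] [ 0.571 -0.272  0.02 ]
wheel 0.89 [219.7 145.2 241.9 163.7] [0.683 0.027 0.02 ]
wheel 0.43 [233.6 168.3 251.  219.5] [ 0.567 -0.007  0.02 ]
driver 0.53 [294.8 178.4 301.7 234.8] [ 0.529 -0.169  0.02 ]
spray 0.6 [338.5 119.4 368.6 147.2] [ 0.747 -0.339  0.02 ]
offcut 0.57 [371.7 229.3 401.2 255.1] [ 0.421 -0.43   0.02 ]
[[ 0.727  0.188  0.006]
 [ 0.735 -0.077  0.006]
 [ 0.461 -0.084  0.006]
 [ 0.457  0.177  0.006]]
[[0.636 0.115 0.028]
 [0.475 0.115 0.028]]
xyz [ 0.0037 -0.4124  0.5158] twist [72.69  0.    0.  ] | t 0.55 pos [0.1421 0.5571 0.2037] yaw 75.69 F [ 0.6 -0.1 -0.9] op 0.998
```

```bash
python3 -m jog '[{"xyz":[0,-0.017,0.024],"twist":[4,0,0]},{"xyz":[0,-0.045,0.061],"twist":[10,0,0]},{"xyz":[0,-0.073,0.1],"twist":[16,0,0]},{"xyz":[0,-0.101,0.138],"twist":[22,0,0]},{"xyz":[0,-0.129,0.176],"twist":[28,0,0]},{"xyz":[0,-0.157,0.214],"twist":[34,0,0]},{"xyz":[0,-0.185,0.252],"twist":[40,0,0]},{"xyz":[0,-0.213,0.29],"twist":[46,0,0]}]'; python3 -c "
from h import *
tgt([0.56,0.05,0.2],3)"
```

```text
clock: 1.35
position: [0.3715, 0.2775, 0.2039]
eef_rot: [[0.0, 0.871, 0.492], [0.0, 0.492, -0.871], [-1.0, 0.001, -0.0]]
ft_force: [1.1, 1.0, -0.4]
opening: 1.0
xyz [0.0039 0.0523 0.2908] twist [ 2.645e+01 -1.000e-02 -3.000e-02] | t 1.35 pos [0.3715 0.2775 0.2039] yaw 29.45 F [ 1.1  1.  -0.4] op 1.0
```

```bash
python3 -m jog '[{"xyz":[0,0.008,0.048],"twist":[5,0,0]},{"xyz":[0,0.017,0.096],"twist":[10,0,0]},{"xyz":[0,0.026,0.144],"twist":[15,0,0]},{"xyz":[0,0.035,0.192],"twist":[20,0,0]},{"xyz":[0,0.043,0.24],"twist":[24,0,0]},{"xyz":[0.004,0.05,0.278],"twist":[26.4,0,0]},{"xyz":[0.004,0.052,0.291],"twist":[26.4,0,0]},{"xyz":[0.004,0.052,0.291],"twist":[26.4,0,0]}]'; python3 -c "
from h import *
c=camera_params('wrist'); im=snapshot('wrist'); cv2.imwrite('pics/w1.png',im)
import pickle; pickle.dump(c,open('c1.pkl','wb'))
tgt([0.56,0.05,0.2],3)"
```

```text
clock: 2.15
position: [0.5603, 0.0481, 0.1996]
eef_rot: [[0.0, 0.999, 0.051], [-0.0, 0.051, -0.999], [-1.0, 0.0, 0.0]]
ft_force: [0.1, 0.9, 0.8]
opening: 1.001
xyz [-0.0003  0.0004 -0.0002] twist [ 0.05 -0.03  0.  ] | t 2.2 pos [0.5596 0.0498 0.1997] yaw 3.05 F [ 0.4  0.5 -0.4] op 1.001
```

View pics/w1.png

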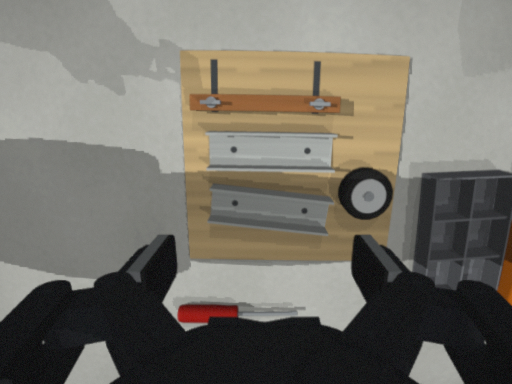

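```bash
python3 - <<'E'
import cv2
im=cv2.imread('pics/w1.png'); c=im[45:270,175:415]
c=cv2.convertScaleAbs(c,alpha=1.2,beta=10)
cv2.imwrite('pics/w1c.png',cv2.resize(c,None,fx=2.6,fy=2.6,interpolation=cv2.INTER_CUBIC))
E
```

```text
(no output)
```

View pics/w1c.png

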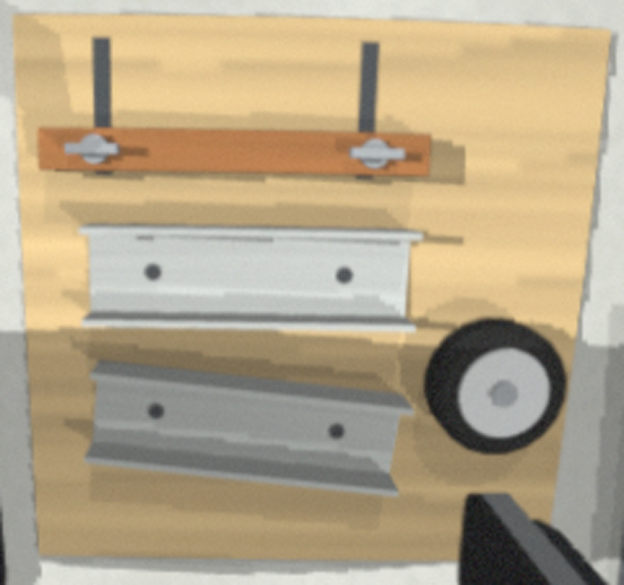

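```bash
python3 - <<'E'
from h import *
import pickle
c=pickle.load(open('c1.pkl','rb'))
def q(pts,z): 
    P=unproj(c,np.array(pts,float)/2.6+[175,45],z); return P
def show(n,P): print(n,np.round(P[:,:2]*1000,1).tolist(),'ang',np.round(np.degrees(np.arctan2(P[1,1]-P[0,1],P[1,0]-P[0,0])),2),'len',np.round(np.linalg.norm(P[1]-P[0])*1000,1))
B=q([[14,14],[611,30],[551,557],[38,553]],.006)
show('board back',B[[0,1]]);show('board front',B[[3,2]]);show('right',B[[1,2]]);show('left',B[[0,3]])
show('fence top inner',q([[38,168],[430,176]],.028))
show('fence top outer',q([[38,127],[430,134]],.028))
show('a far',q([[78,229],[424,232]],.032));show('a near',q([[83,324],[414,328]],.032))
show('c far',q([[94,361],[411,411]],.032));show('c near',q([[87,460],[396,494]],.032))
show('wheel l/r',q([[424,387],[566,387]],.02))
E
```

```text
board back [[457.5, 180.1], [726.7, 189.5]] ang 2.01 len 269.4
board front [[466.0, -83.7], [739.3, -73.0]] ang 2.26 len 273.5
right [[726.7, 189.5], [739.3, -73.0]] ang -87.25 len 262.8
left [[457.5, 180.1], [466.0, -83.7]] ang -88.16 len 264.0
fence top inner [[473.8, 113.2], [644.6, 118.8]] ang 1.86 len 170.9
fence top outer [[473.8, 130.5], [642.7, 136.4]] ang 2.02 len 168.9
a far [[492.3, 88.0], [643.6, 94.7]] ang 2.54 len 151.4
a near [[494.7, 45.9], [643.8, 51.8]] ang 2.29 len 149.2
c far [[499.8, 29.0], [646.9, 12.7]] ang -6.32 len 148.0
c near [[496.7, -19.4], [644.5, -29.2]] ang -3.8 len 148.1
wheel l/r [[655.0, 21.3], [724.3, 24.9]] ang 2.94 len 69.5
```

```bash
python3 -c "
from h import *
tgt([0.572,-0.058,0.05],2.1)"
```

```text
xyz [0.1496 0.0066 0.1084] twist [ 0.95 -0.03  0.  ] | t 2.2 pos [0.5596 0.0498 0.1997] yaw 3.05 F [ 0.4  0.5 -0.4] op 1.001
```

```bash
python3 -m jog '[{"xyz":[0.01,0.002,0.04],"twist":[0.4,0,0]},{"xyz":[0.03,0.004,0.08],"twist":[0.9,0,0]},{"xyz":[0.07,0.0065,0.104],"twist":[0.95,0,0]},{"xyz":[0.115,0.0065,0.108],"twist":[0.95,0,0]},{"xyz":[0.15,0.0065,0.108],"twist":[0.95,0,0]},{"xyz":[0.176,0.0065,0.108],"twist":[0.95,0,0]},{"xyz":[0.187,0.0065,0.108],"twist":[0.95,0,0]},{"xyz":[0.187,0.0065,0.108],"twist":[0.95,0,0]}]' 0 40; python3 -c "
from h import *
im=snapshot('wrist'); cv2.imwrite('pics/w2.png',im)
tgt([0.572,-0.058,0.012],2.1)"
```

```text
clock: 3.0
position: [0.5713, -0.0564, 0.0122]
eef_rot: [[-0.002, 0.999, 0.038], [0.001, 0.038, -0.999], [-1.0, -0.001, -0.001]]
ft_force: [0.3, 0.3, 1.2]
opening: 0.498
xyz [0.0013 0.     0.0012] twist [ 0.06 -0.05 -0.01] | t 3.05 pos [ 0.5719 -0.0568  0.0133] yaw 2.16 F [-0.2 -0.7  0.2] op 0.498
```

View pics/w2.png

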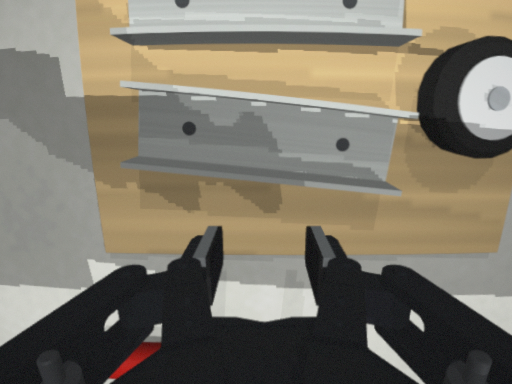

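```bash
python3 -m jog '[{"xyz":[0,0,-0.007],"twist":[0,0,0]},{"xyz":[0,0,-0.014],"twist":[0,0,0]},{"xyz":[0,0,-0.018],"twist":[0,0,0]},{"xyz":[0,0,-0.022],"twist":[0,0,0]},{"xyz":[0,0,-0.026],"twist":[0,0,0]},{"xyz":[0,0,-0.03],"twist":[0,0,0]},{"xyz":[0,0,-0.034],"twist":[0,0,0]},{"xyz":[0,0,-0.038],"twist":[0,0,0]}]'; python3 -m jog '[{"xyz":[0,0,-0.003],"twist":[0,0,0]},{"xyz":[0,0,-0.006],"twist":[0,0,0]},{"xyz":[0,0,-0.009],"twist":[0,0,0]},{"xyz":[0,0,-0.012],"twist":[0,0,0]},{"xyz":[0,0,-0.014],"twist":[0,0,0]},{"xyz":[0,0,-0.016],"twist":[0,0,0]},{"xyz":[0,0,-0.018],"twist":[0,0,0]},{"xyz":[0,0,-0.02],"twist":[0,0,0]}]'; python3 -c "
from h import *
im=snapshot('wrist'); cv2.imwrite('pics/w3.png',im)
tgt([0.572,0.0174,0.012],2.1)"
```

```text
clock: 3.85
position: [0.5705, -0.0185, 0.0134]
eef_rot: [[0.0, 0.999, 0.038], [0.001, 0.038, -0.999], [-1.0, 0.0, -0.001]]
ft_force: [0.6, 0.2, -0.4]
opening: 0.498
clock: 4.65
position: [0.5698, 0.0016, 0.0134]
eef_rot: [[0.0, 0.999, 0.038], [0.001, 0.038, -0.999], [-1.0, 0.0, -0.001]]
ft_force: [0.1, 0.3, -0.1]
opening: 0.499
xyz [ 0.0014  0.0029 -0.0153] twist [ 0.08 -0.06 -0.01] | t 4.7 pos [0.5697 0.002  0.0134] yaw 2.18 F [ 0.3  0.5 -0.3] op 0.5
```

View pics/w3.png

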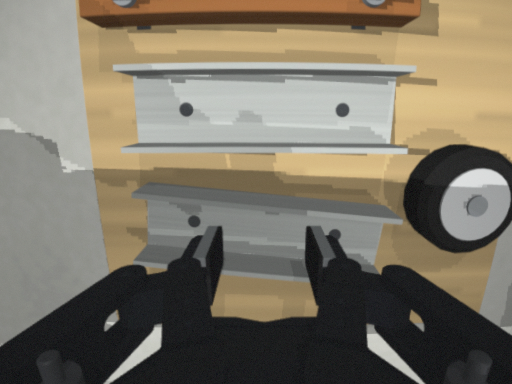

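```bash
python3 - <<'E'
from h import *
c=camera_params('wrist')
def show(n,px,z):
    P=unproj(c,px,z); print(n,np.round(P[:,:2]*1000,1).tolist(),'ang',np.round(np.degrees(np.arctan2(P[1,1]-P[0,1],P[1,0]-P[0,0])),2))
show('a far',[[113,66],[415,68]],.032)
show('a near',[[122,150],[408,151]],.032)
show('c far',[[135,186],[402,216]],.032)
show('c near',[[132,262],[375,280]],.032)
print(np.round(unproj(c,[[190,280],[222,228],[305,228],[340,280]],.02)*1000,1))
im=cv2.imread('pics/w3.png')[140:384,90:440]
cv2.imwrite('pics/w3c.png',cv2.resize(cv2.convertScaleAbs(im,alpha=1.8,beta=20),None,fx=2.2,fy=2.2,interpolation=cv2.INTER_CUBIC))
E
```

```text
a far [[492.0, 88.7], [642.2, 93.7]] ang 1.88
a near [[494.0, 46.8], [644.6, 52.1]] ang 2.02
c far [[499.7, 27.5], [647.1, 15.9]] ang -4.5
c near [[494.0, -18.6], [637.6, -24.9]] ang -2.51
[[ 5.249e+02 -3.630e+01  2.000e+01]
 [ 5.454e+02  2.000e-01  2.000e+01]
 [ 5.951e+02  2.100e+00  2.000e+01]
 [ 6.203e+02 -3.270e+01  2.000e+01]]
```

View pics/w3c.png

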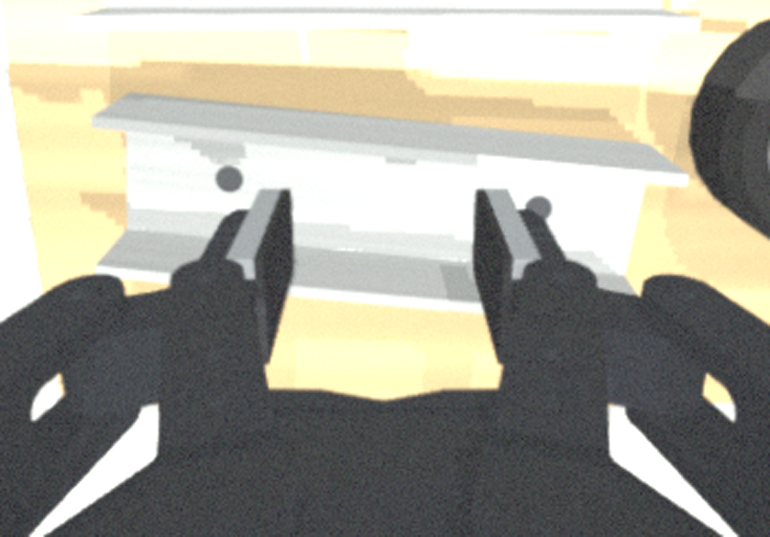

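```bash
python3 - <<'E'
from h import *
for n in ('scene','top'):
    im=snapshot(n); c=camera_params(n)
    p=proj(c,[sense()['position'],[0.572,-0.021,0.006],[0.572,-0.021,0.032]]); print(n,p)
    x,y=p[0].astype(int); cr=im[y-50:y+50,x-65:x+65]
    cv2.imwrite(f'pics/{n}1.png',cv2.resize(cv2.convertScaleAbs(cr,alpha=1.8,beta=15),None,fx=6,fy=6,interpolation=cv2.INTER_CUBIC)); print(x-65,y-50)
E
```

```text
scene [[274.92767555 189.80634503]
 [271.11427826 196.53672278]
 [271.27994448 190.6799026 ]]
209 139
top [[239.57066594 193.08814533]
 [247.35148884 192.4750374 ]
 [247.17115623 191.71888314]]
174 143
```

View pics/scene1.png

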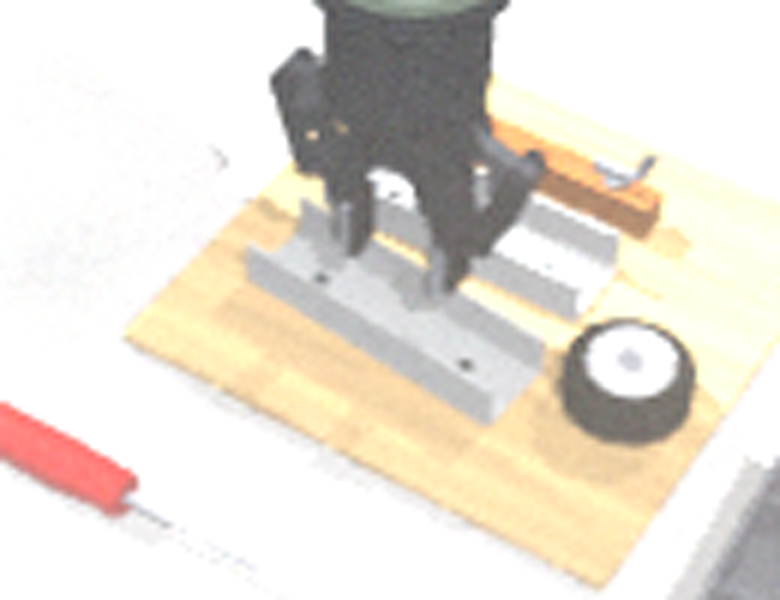

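```bash
python3 - <<'E'
from h import *
cs=camera_params('scene'); cw=camera_params('wrist')
def ray(c,px):
    a=unproj(c,[px],0.0)[0]; o=np.array(c['xyz']); d=a-o; return o,d/np.linalg.norm(d)
def tri(p1,p2):
    o1,d1=ray(cs,p1);o2,d2=ray(cw,p2)
    A=np.c_[d1,-d2]; s=np.linalg.lstsq(A,o2-o1,rcond=None)[0]
    a,b=o1+s[0]*d1,o2+s[1]*d2; return (a+b)/2,np.linalg.norm(a-b)
print('R tip',tri((282.5,187.5),(307,242)))
print('L tip',tri((209+350/6,139+252/6),(222,242)))
# c far-right corner top
print('c right far top', tri((209+545/6,139+343/6),(402,214)))
print('c near right top', tri((209+495/6,139+388/6),(375,280)))
print('c left near top', tri((209+246/6,139+248/6),(133,261)))
E
```

```text
R tip (array([0.59423869, 0.0019248 , 0.03956231]), np.float64(0.0015453905831551685))
L tip (array([ 0.54620591, -0.00137509,  0.03857957]), np.float64(0.0035382310930056225))
c right far top (array([0.64858771, 0.0141791 , 0.02679046]), np.float64(0.0024467375079095595))
c near right top (array([ 0.64172356, -0.02644135,  0.02802619]), np.float64(0.0051955447958042505))
c left near top (array([ 0.49375914, -0.02050884,  0.02744251]), np.float64(0.0022158014300085907))
```

```bash
python3 -m jog '[{"xyz":[-0.02,0.001,0],"twist":[0,0,0]},{"xyz":[-0.03,0.002,0.01],"twist":[0,0,0]},{"xyz":[-0.03,0.002,0.04],"twist":[0,0,0]},{"xyz":[-0.02,0.002,0.058],"twist":[0,0,0]},{"xyz":[-0.005,0.002,0.062],"twist":[0,0,0]},{"xyz":[0.003,0.002,0.062],"twist":[0,0,0]},{"xyz":[0.009,0.002,0.062],"twist":[0,0,0]},{"xyz":[0.009,0.002,0.062],"twist":[0,0,0]}]'; python3 -c "
from h import *
c=camera_params('scene');im=snapshot('scene'); cv2.imwrite('pics/s2.png',im)
p=proj(c,[sense()['position'],[0.57,-0.06,0.006]]);print(p)
x,y=p[0].astype(int); cr=im[y-50:y+50,x-65:x+65]
cv2.imwrite('pics/s2c.png',cv2.resize(cv2.convertScaleAbs(cr,alpha=1.8,beta=15),None,fx=6,fy=6,interpolation=cv2.INTER_CUBIC)); print(x-65,y-50)
tgt([0.572,-0.058,0.012],2.1)"
```

```text
clock: 5.6
position: [0.5738, -0.0594, 0.0036]
eef_rot: [[-0.001, 0.999, 0.039], [0.001, 0.039, -0.999], [-1.0, -0.001, -0.001]]
ft_force: [-0.4, 0.3, 0.4]
opening: 0.498
[[264.05808467 205.53557695]
 [262.82369626 204.59792934]]
199 155
xyz [-0.0079 -0.002  -0.0016] twist [ 0.12 -0.06  0.01] | t 5.65 pos [ 0.574  -0.0595  0.0041] yaw 2.22 F [-0.6 -1.  -0.3] op 0.504
```

View pics/s2c.png

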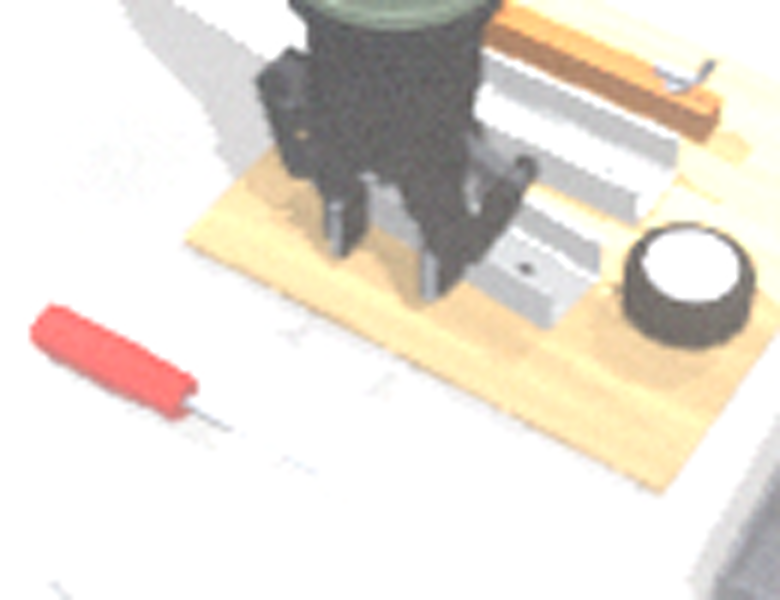

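```bash
for d in 1 2; do python3 -m jog '[{"xyz":[0.003,0,0],"twist":[0,0,0]},{"xyz":[0.003,0,0],"twist":[0,0,0]}]' | grep -E "posi|force"; done
```

```text
position: [0.5741, -0.059, 0.0011]
ft_force: [-0.8, 0.6, -1.0]
position: [0.574, -0.0589, -0.0021]
ft_force: [0.0, -0.2, 0.3]
```

```bash
python3 -m jog '[{"xyz":[0.002,0,0],"twist":[0,0,0]},{"xyz":[0.002,0,0],"twist":[0,0,0]}]' | grep -E "posi|force"; python3 -m jog '[{"xyz":[0.002,0,0],"twist":[0,0,0]},{"xyz":[0.002,0,0],"twist":[0,0,0]}]' | grep -E "posi|force"; python3 -c "
from h import *
im=snapshot('wrist'); cv2.imwrite('pics/w4.png',im)
c=camera_params('scene');im=snapshot('scene')
p=proj(c,[sense()['position'],[0.57,-0.06,0.006]]);print(p)
x,y=p[0].astype(int); cr=im[y-50:y+50,x-65:x+65]
cv2.imwrite('pics/s3c.png',cv2.resize(cv2.convertScaleAbs(cr,alpha=1.8,beta=15),None,fx=6,fy=6,interpolation=cv2.INTER_CUBIC)); print(x-65,y-50)"
```

```text
position: [0.5739, -0.0589, -0.0043]
ft_force: [0.4, -0.4, 0.7]
position: [0.5738, -0.0588, -0.0066]
ft_force: [-0.1, 0.4, -0.6]
[[264.11844554 207.64930046]
 [262.82369626 204.59792934]]
199 157
```

View pics/s3c.png

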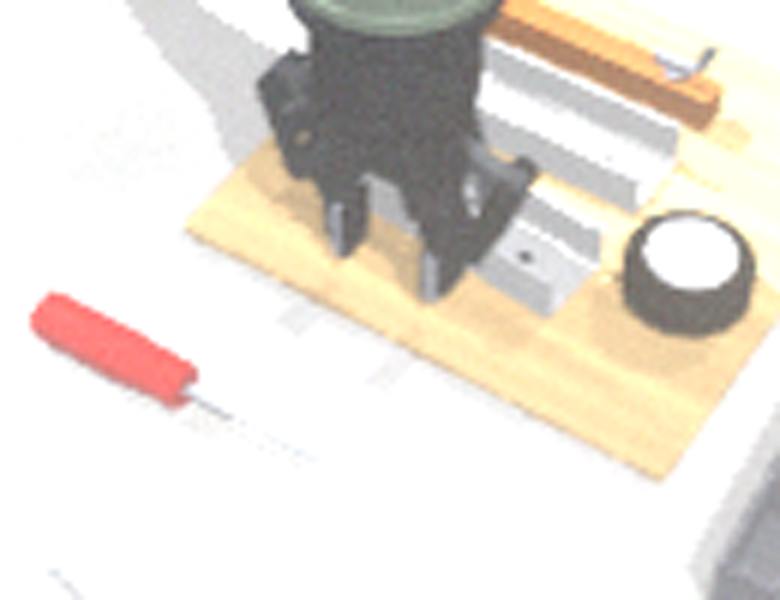

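View pics/w4.png

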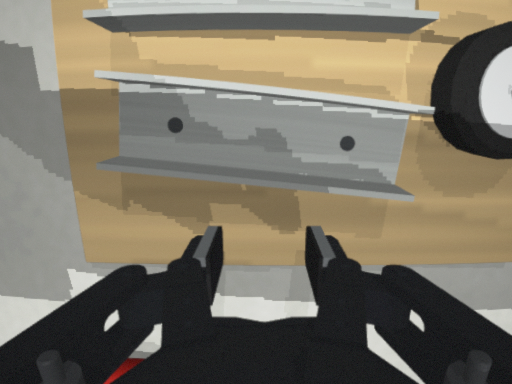

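```bash
python3 -m jog '[{"xyz":[0.003,0,-0.004],"twist":[0,0,0]},{"xyz":[0.003,-0.001,-0.01],"twist":[0,0,0]},{"xyz":[0.003,-0.002,-0.016],"twist":[0,0,0]},{"xyz":[0.003,-0.002,-0.02],"twist":[0,0,0]},{"xyz":[0.003,-0.002,-0.024],"twist":[0,0,0]},{"xyz":[0.003,-0.002,-0.028],"twist":[0,0,0]},{"xyz":[0.003,-0.002,-0.031],"twist":[0,0,0]},{"xyz":[0.003,-0.002,-0.034],"twist":[0,0,0]}]';python3 -c "
from h import *
im=snapshot('wrist'); cv2.imwrite('pics/w5.png',im)
tgt([0.572,0.0174,-0.01],2.1)"
```

```text
clock: 7.35
position: [0.5705, -0.0248, -0.0093]
eef_rot: [[-0.001, 0.999, 0.04], [0.001, 0.04, -0.999], [-1.0, -0.001, -0.001]]
ft_force: [0.3, -1.3, 0.1]
opening: 0.503
xyz [ 0.0008  0.0031 -0.0416] twist [ 0.19 -0.09  0.04] | t 7.4 pos [ 0.5705 -0.0243 -0.0093] yaw 2.29 F [0.1 0.  0.7] op 0.499
```

View pics/w5.png

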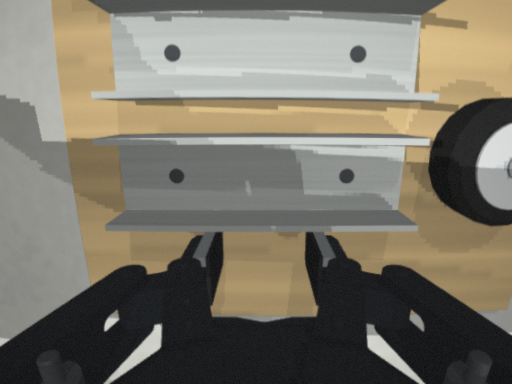

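```bash
python3 -m jog '[{"xyz":[0,0.0005,-0.004],"twist":[0,0,0]},{"xyz":[0,0.001,-0.008],"twist":[0,0,0]},{"xyz":[0,0.001,-0.012],"twist":[0,0,0]},{"xyz":[0,0.001,-0.015],"twist":[0,0,0]},{"xyz":[0,0.001,-0.018],"twist":[0,0,0]},{"xyz":[0,0.001,-0.02],"twist":[0,0,0]},{"xyz":[0,0.001,-0.022],"twist":[0,0,0]},{"xyz":[0,0.001,-0.024],"twist":[0,0,0]}]'; python3 -m jog '[{"xyz":[0,0.0005,-0.002],"twist":[0,0,0]},{"xyz":[0,0.001,-0.004],"twist":[0,0,0]},{"xyz":[0,0.001,-0.006],"twist":[0,0,0]},{"xyz":[0,0.001,-0.008],"twist":[0,0,0]},{"xyz":[0,0.001,-0.01],"twist":[0,0,0]}]'; python3 -c "
from h import *
im=snapshot('wrist'); cv2.imwrite('pics/w6.png',im)
tgt([0.572,0.0174,-0.01],2.1)"
```

```text
clock: 8.2
position: [0.5705, -0.0002, -0.0093]
eef_rot: [[-0.001, 0.999, 0.04], [0.002, 0.04, -0.999], [-1.0, -0.001, -0.002]]
ft_force: [-0.2, -1.7, -0.5]
opening: 0.501
clock: 8.7
position: [0.5711, 0.0101, -0.0093]
eef_rot: [[-0.001, 0.999, 0.04], [0.002, 0.04, -0.999], [-1.0, -0.001, -0.002]]
ft_force: [-0.2, -0.5, -0.4]
opening: 0.499
xyz [ 0.0007  0.0012 -0.0069] twist [ 0.21 -0.1   0.05] | t 8.75 pos [ 0.5711  0.0105 -0.0093] yaw 2.31 F [ 0.1 -1.  -1.2] op 0.502
```

View pics/w6.png

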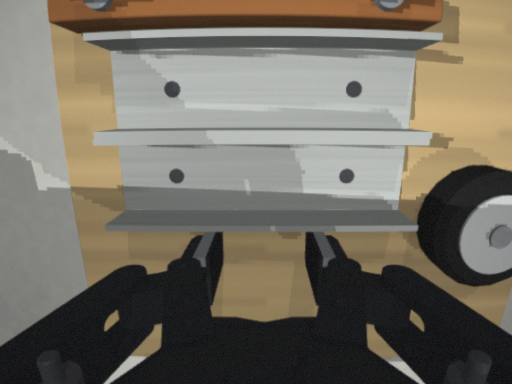

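```bash
python3 -m jog '[{"xyz":[0,0,-0.001],"twist":[0,0,0]},{"xyz":[0,0,-0.002],"twist":[0,0,0]},{"xyz":[0,0,-0.003],"twist":[0,0,0]}]'|grep -E "posi|force"; python3 -m jog '[{"xyz":[0,0,-0.001],"twist":[0,0,0]},{"xyz":[0,0,-0.002],"twist":[0,0,0]}]'|grep -E "posi|force"
```

```text
position: [0.571, 0.0135, -0.0093]
ft_force: [0.6, -1.1, -0.5]
position: [0.5709, 0.0155, -0.0093]
ft_force: [-1.5, -3.8, 0.0]
```

```bash
python3 -m jog '[{"xyz":[0,0,-0.0005],"twist":[0,0,0]}]'|grep -E "posi|force";python3 -m jog '[{"xyz":[0,0,-0.0005],"twist":[0,0,0]}]'|grep -E "posi|force"
```

```text
position: [0.5707, 0.0156, -0.0093]
ft_force: [-1.4, -5.1, 0.8]
position: [0.5706, 0.0156, -0.0093]
ft_force: [-2.0, -5.1, 0.7]
```

```bash
python3 -m jog '[{"xyz":[0,0,-0.001],"twist":[0,0,0]},{"xyz":[0,0,-0.001],"twist":[0,0,0]}]'|grep -E "posi|force"
```

```text
position: [0.5705, 0.0157, -0.0092]
ft_force: [-1.6, -7.9, 1.1]
```

```bash
python3 -m jog '[{"xyz":[0,0,-0.0015],"twist":[0,0,0]},{"xyz":[0,0,-0.0015],"twist":[0,0,0]}]'|grep -E "posi|force"; python3 -c "
from h import *
im=snapshot('wrist'); cv2.imwrite('pics/w7.png',im); print(sense()['ft_force'])"
```

```text
position: [0.5704, 0.0157, -0.0092]
ft_force: [0.9, -9.9, 0.4]
[  0.90294061 -10.53979168   0.22575891]
```

View pics/w7.png

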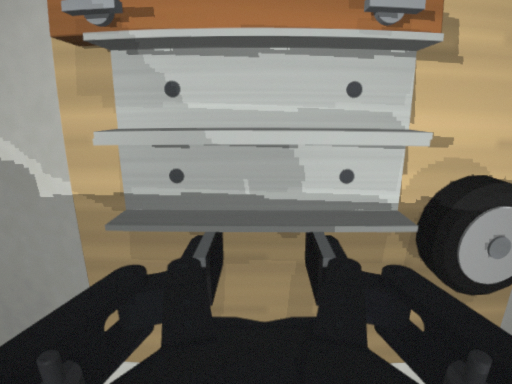

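```bash
python3 -m jog '[{"xyz":[0,0,0.008],"twist":[0,0,0]},{"xyz":[-0.004,0,0.015],"twist":[0,0,0]},{"xyz":[-0.04,0,0.02],"twist":[0,0,0]},{"xyz":[-0.08,0,0.03],"twist":[0,0,0]},{"xyz":[-0.12,0,0.03],"twist":[0,0,0]},{"xyz":[-0.15,0,0.02],"twist":[0,0,0]},{"xyz":[-0.17,0,0],"twist":[0,0,0]},{"xyz":[-0.17,0,-0.01],"twist":[0,0,0]}]' -1; python3 -c "
from h import *
import pickle
c=camera_params('wrist'); pickle.dump(c,open('c8.pkl','wb'))
im=snapshot('wrist'); cv2.imwrite('pics/w8.png',im); print(sense()['joint_pos'])
x=im[40:250,90:400]; cv2.imwrite('pics/w8c.png',cv2.resize(cv2.convertScaleAbs(x,alpha=1.3,beta=10),None,fx=2.5,fy=2.5,interpolation=cv2.INTER_CUBIC))
tgt([0.54,-0.25,0.17],77)"
```

```text
clock: 10.7
position: [0.5713, 0.0275, 0.1635]
eef_rot: [[0.003, 0.999, 0.038], [-0.001, 0.038, -0.999], [-1.0, 0.003, 0.001]]
ft_force: [-0.1, -1.3, -1.3]
opening: 1.003
[-0.23050306  0.76709399  0.24655238  1.56136681 -0.22839239  0.84101774
  0.14199764]
xyz [-0.008  -0.0416  0.2774] twist [-7.473e+01  5.000e-02 -0.000e+00] | t 10.75 pos [0.5706 0.0288 0.1618] yaw 2.27 F [ 0.5  3.2 -0.4] op 1.003
```

View pics/w8c.png

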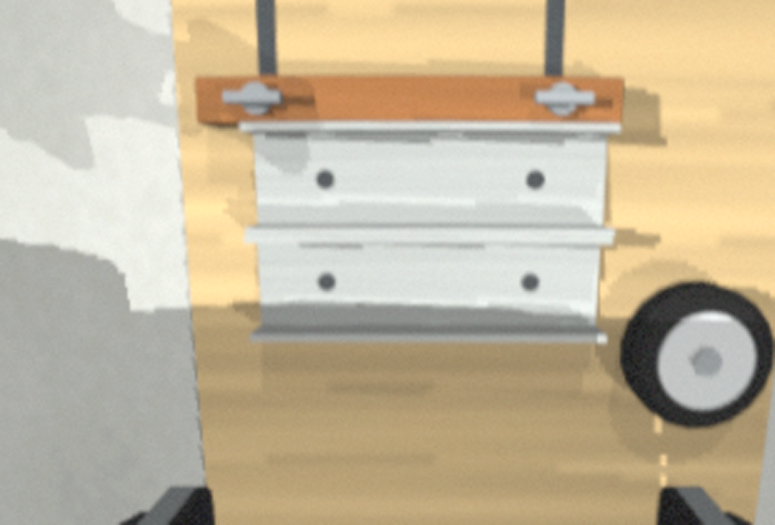

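```bash
python3 - <<'E'
from h import *
import pickle
c=pickle.load(open('c8.pkl','rb'))
def show(n,px,z):
    P=unproj(c,np.array(px,float)/2.5+[90,40],z); print(n,np.round(P[:,:2]*1000,1).tolist(),'ang',np.round(np.degrees(np.arctan2(P[1,1]-P[0,1],P[1,0]-P[0,0])),2))
show('a far',[[240,123],[620,124]],.032)
show('mid',[[246,235],[614,235]],.032)
show('c near',[[252,342],[606,343]],.032)
show('fence far',[[197,78],[623,79]],.028)
show('holes a',[[325,179],[536,179]],.009)
show('holes c',[[327,282],[530,282]],.009)
E
```

```text
a far [[492.5, 113.2], [642.2, 118.7]] ang 2.1
mid [[494.1, 69.4], [643.8, 75.2]] ang 2.22
c near [[495.7, 24.9], [644.8, 30.2]] ang 2.03
fence far [[474.5, 130.2], [642.8, 136.2]] ang 2.03
holes a [[523.0, 92.5], [613.5, 96.1]] ang 2.23
holes c [[524.1, 48.1], [614.0, 51.6]] ang 2.2
```

```bash
python3 -m jog '[{"xyz":[0,-0.003,0.02],"twist":[-5,0,0]},{"xyz":[0,-0.008,0.06],"twist":[-13,0,0]},{"xyz":[0,-0.014,0.1],"twist":[-21,0,0]},{"xyz":[0,-0.02,0.14],"twist":[-29,0,0]},{"xyz":[0,-0.026,0.18],"twist":[-37,0,0]},{"xyz":[0,-0.032,0.22],"twist":[-45,0,0]},{"xyz":[0,-0.038,0.255],"twist":[-53,0,0]},{"xyz":[0,-0.042,0.277],"twist":[-61,0,0]}]' - ; python3 -m jog '[{"xyz":[0.006,0,0.0],"twist":[-8,0,0]},{"xyz":[0.006,0,0.0],"twist":[-14,0,0]},{"xyz":[0.006,0,0.0],"twist":[-14,0,0]}]'; python3 -c "
from h import *
import pickle
c=camera_params('wrist'); pickle.dump(c,open('c9.pkl','wb'))
im=snapshot('wrist'); cv2.imwrite('pics/w9.png',im); print(sense()['joint_pos'])
tgt([0.54,-0.25,0.17],77)"
```

```text
clock: 11.55
position: [0.5381, -0.2531, 0.161]
eef_rot: [[-0.001, 0.447, 0.894], [-0.001, 0.894, -0.447], [-1.0, -0.001, -0.0]]
ft_force: [-0.2, 1.2, 0.3]
opening: 0.998
clock: 11.85
position: [0.5373, -0.2538, 0.154]
eef_rot: [[-0.002, 0.216, 0.976], [0.0, 0.976, -0.216], [-1.0, -0.0, -0.002]]
ft_force: [-0.7, -0.6, -0.3]
opening: 0.997
[ 0.48443851  0.79870769 -0.20147798  1.47095003  0.18594554  0.89227173
  1.57391447]
xyz [-0.0158  0.004   0.0016] twist [ 0.28 -0.09  0.02] | t 11.9 pos [ 0.5375 -0.2535  0.1543] yaw 77.28 F [-1.  -0.1 -0.6] op 1.002
```

View pics/w9.png

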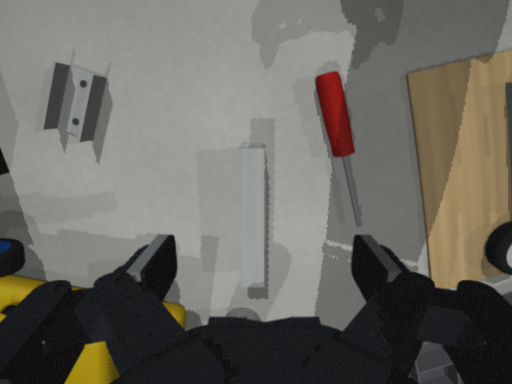

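```bash
python3 - <<'E'
import cv2
im=cv2.imread('pics/w9.png'); c=im[130:310,190:330]
cv2.imwrite('pics/w9c.png',cv2.resize(c,None,fx=3.3,fy=3.3,interpolation=cv2.INTER_CUBIC))
E
python3 - <<'E'
from h import *
for r in masks_of('wrist','rail_b')[:3]:
    print(r['confidence'],r['bbox'])
    m=r['region'].astype('uint8'); cs,_=cv2.findContours(m,0,2); print(cv2.minAreaRect(max(cs,key=cv2.contourArea)))
E
```

```text
0.81 [505.4, 79.9, 511.6, 166.7]
((508.0, 123.5), (85.0, 6.0), 90.0)
0.55 [236.9, 143.3, 264.5, 287.8]
((250.5, 215.0), (144.0, 27.0), 90.0)
```

View pics/w9c.png

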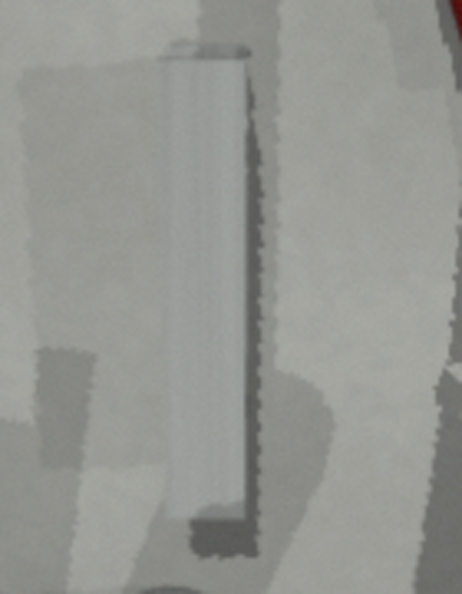

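```bash
python3 - <<'E'
from h import *
import pickle
c=pickle.load(open('c9.pkl','rb'))
q=np.array([[163,58],[246,60],[246,521],[168,518]],float)/3.3+[190,130]
for z in (.040,.044,.048):
    P=unproj(c,q,z); L=[np.linalg.norm(P[i]-P[(i+1)%4])*1000 for i in range(4)]
    d=(P[2]+P[3]-P[0]-P[1])/2
    print(z,np.round(P[:,:2]*1000,1).tolist(),np.round(L,1),'cen',np.round(P.mean(0)*1000,1),'ang',np.degrees(np.arctan2(d[1],d[0])))
# top cam check: edges
ct=camera_params('top'); print(proj(ct,np.r_[unproj(c,q,.044)]))
E
```

```text
0.04 [[501.4, -268.7], [507.3, -245.1], [657.6, -278.2], [650.9, -303.5]] [ 24.3 154.   26.2 153.5] cen [ 579.3 -273.9   40. ] ang -12.758473039607603
0.044 [[501.1, -268.3], [506.8, -245.1], [655.0, -277.7], [648.4, -302.6]] [ 23.9 151.8  25.8 151.3] cen [ 577.8 -273.4   44. ] ang -12.758473039607603
0.048 [[500.7, -267.9], [506.3, -245.0], [652.5, -277.1], [645.9, -301.7]] [ 23.6 149.6  25.5 149.2] cen [ 576.4 -272.9   48. ] ang -12.75847303960761
[[333.91285255 215.61530322]
 [325.83660234 213.68049558]
 [335.91425718 162.2429156 ]
 [344.46903365 164.51801969]]
```

```bash
python3 -c "
from h import *
tgt([0.578,-0.274,0.010],77.5)"
```

```text
xyz [ 0.1445 -0.0112  0.044 ] twist [-0.26 -0.07  0.03] | t 11.95 pos [ 0.5377 -0.2533  0.1545] yaw 77.24 F [ 1.2 -0.4 -0.7] op 1.003
```

```bash
python3 -m jog '[{"xyz":[0.01,-0.006,0.02],"twist":[-0.3,0,0]},{"xyz":[0.04,-0.0112,0.038],"twist":[-0.3,0,0]},{"xyz":[0.08,-0.0112,0.044],"twist":[-0.3,0,0]},{"xyz":[0.11,-0.0112,0.044],"twist":[-0.3,0,0]},{"xyz":[0.13,-0.0112,0.044],"twist":[-0.3,0,0]},{"xyz":[0.14,-0.0112,0.044],"twist":[-0.3,0,0]},{"xyz":[0.1445,-0.0112,0.044],"twist":[-0.3,0,0]}]' -0.4 40; python3 -c "
from h import *
im=snapshot('wrist'); cv2.imwrite('pics/w10.png',im)
c=camera_params('scene');im=snapshot('scene')
p=proj(c,[sense()['position'],[0.578,-0.274,0.044]]);print(p)
x,y=p[0].astype(int); cr=im[y-50:y+50,x-65:x+65]
cv2.imwrite('pics/s10c.png',cv2.resize(cr,None,fx=6,fy=6,interpolation=cv2.INTER_CUBIC)); print(x-65,y-50)
tgt([0.578,-0.274,0.010],77.5)"
```

```text
clock: 12.65
position: [0.5779, -0.2739, 0.0094]
eef_rot: [[-0.002, 0.217, 0.976], [-0.0, 0.976, -0.217], [-1.0, -0.001, -0.002]]
ft_force: [0.3, -0.9, 0.5]
opening: 0.697
[[216.87187611 257.4255377 ]
 [215.55617718 250.32921126]]
151 207
xyz [ 0.0003 -0.     -0.0002] twist [-0.   -0.05  0.04] | t 12.75 pos [ 0.5782 -0.274   0.0103] yaw 77.5 F [-0.5  0.1  0.4] op 0.698
```

View pics/w10.png

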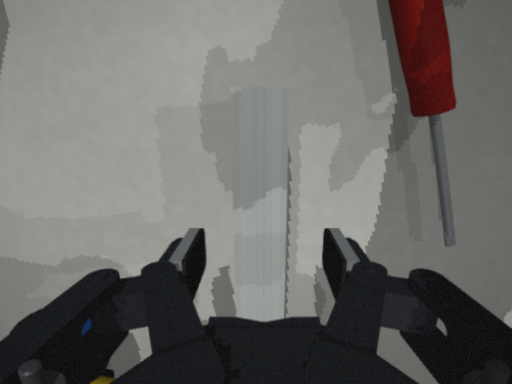

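View pics/s10c.png

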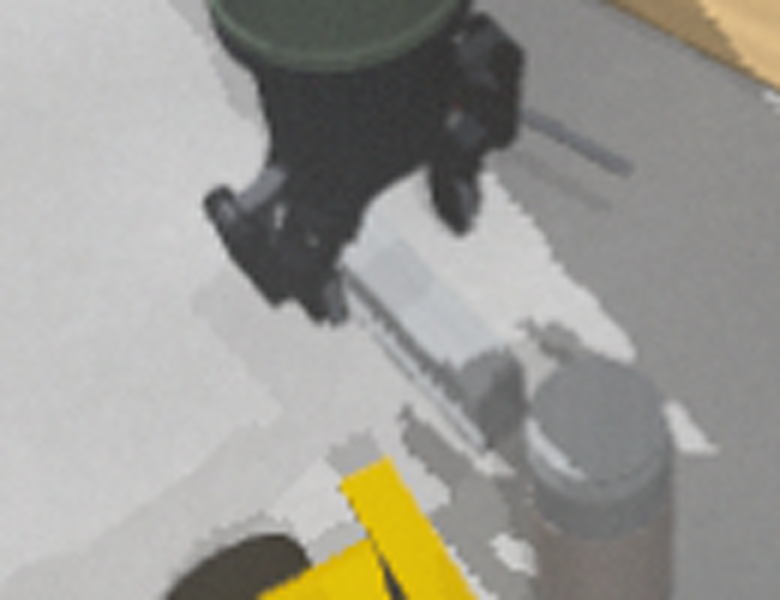

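```bash
python3 -m jog '[{"xyz":[0.004,0,0],"twist":[0,0,0]},{"xyz":[0.006,0,0],"twist":[0,0,0]},{"xyz":[0.006,0,0],"twist":[0,0,0]},{"xyz":[0.006,0,0],"twist":[0,0,0]},{"xyz":[0.006,0,0],"twist":[0,0,0]},{"xyz":[0.006,0,0],"twist":[0,0,0]}]' 1 40; python3 -c "
from h import *
im=snapshot('wrist'); cv2.imwrite('pics/w11.png',im)
tgt([0.578,-0.274,0.010],77.5)"
```

```text
clock: 13.35
position: [0.5784, -0.2741, 0.0046]
eef_rot: [[-0.001, 0.217, 0.976], [-0.001, 0.976, -0.217], [-1.0, -0.001, -0.0]]
ft_force: [-0.1, -0.0, 5.3]
opening: 0.283
xyz [-0.0054  0.     -0.0004] twist [-0.01 -0.02  0.05] | t 13.4 pos [ 0.5784 -0.2741  0.0046] yaw 77.49 F [-0.5  0.4  5.8] op 0.286
```

View pics/w11.png

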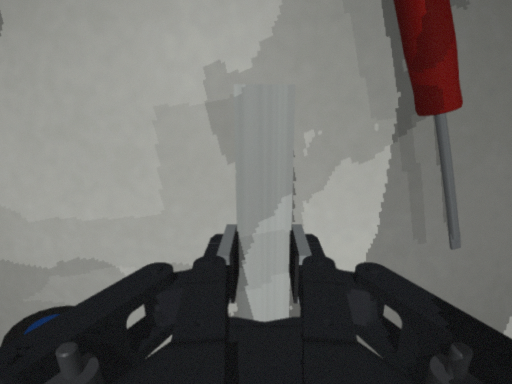

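```bash
python3 -m jog '[{"xyz":[-0.004,0,0],"twist":[0,0,0]},{"xyz":[-0.015,0,0],"twist":[0,0,0]},{"xyz":[-0.04,0,0],"twist":[0,0,0]},{"xyz":[-0.07,0,0],"twist":[0,0,0]},{"xyz":[-0.09,0,0],"twist":[0,0,0]},{"xyz":[-0.095,0,0],"twist":[0,0,0]},{"xyz":[-0.095,0,0],"twist":[0,0,0]}]'; python3 -c "
from h import *
im=snapshot('wrist'); cv2.imwrite('pics/w12.png',im)
c=camera_params('scene');im=snapshot('scene')
p=proj(c,[sense()['position']]);print(p)
x,y=p[0].astype(int); cr=im[y-50:y+50,x-65:x+65]
cv2.imwrite('pics/s12c.png',cv2.resize(cr,None,fx=6,fy=6,interpolation=cv2.INTER_CUBIC)); print(x-65,y-50)
tgt([0.5677,0.0972,0.10],92.1)"
```

```text
clock: 14.1
position: [0.5786, -0.2742, 0.1002]
eef_rot: [[0.0, 0.217, 0.976], [-0.001, 0.976, -0.217], [-1.0, -0.001, 0.0]]
ft_force: [-0.5, -0.2, -1.7]
opening: 0.286
[[213.3692769  237.95944023]]
148 187
xyz [-0.0014  0.36   -0.0904] twist [-14.61  -0.1    0.02] | t 14.2 pos [ 0.578  -0.2739  0.0987] yaw 77.49 F [-0.4 -0.2 -1.1] op 0.288
```

View pics/w12.png

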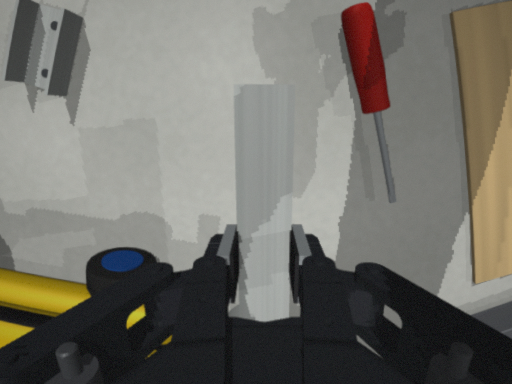

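View pics/s12c.png

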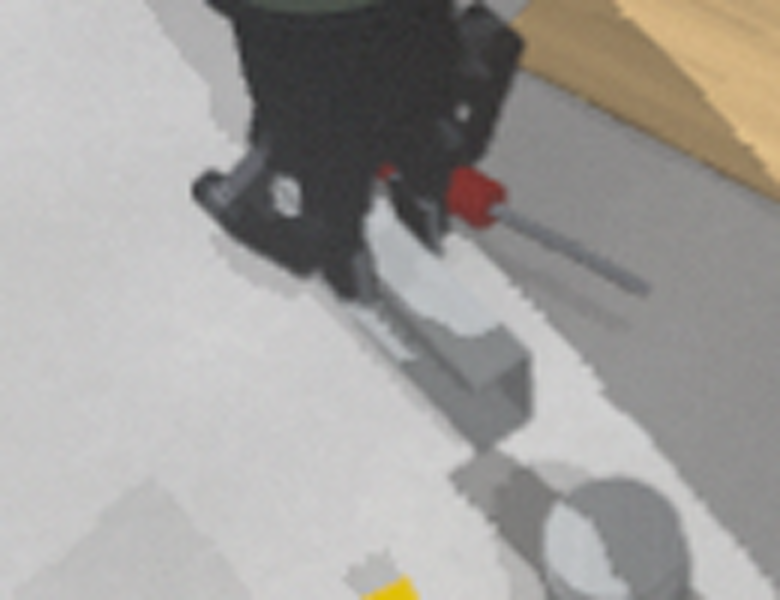

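```bash
python3 - <<'E'
from h import *
c=camera_params('wrist'); s=sense(); R0=np.array(s['eef_rot'])
P=unproj(c,[[236,86],[294,85]],s['position'][2]+.0394)
d=(P-s['position'])@R0; print(np.round(d*1000,1))
P=unproj(c,[[238,226],[292,226]],s['position'][2]+.025); print(np.round((P-s['position'])@R0*1000,1))
E
```

```text
[[-39.3 -10.8 -76. ]
 [-39.3  14.  -76.5]]
[[-25.  -12.5  -6.5]
 [-25.   16.2  -6.5]]
```

```bash
python3 -m jog '[{"xyz":[0,0.02,-0.005],"twist":[-1,0,0]},{"xyz":[0,0.062,-0.015],"twist":[-3,0,0]},{"xyz":[0,0.104,-0.026],"twist":[-5,0,0]},{"xyz":[0,0.146,-0.037],"twist":[-7,0,0]},{"xyz":[0,0.188,-0.047],"twist":[-9,0,0]},{"xyz":[0,0.23,-0.058],"twist":[-11,0,0]},{"xyz":[0,0.272,-0.068],"twist":[-13,0,0]},{"xyz":[0,0.31,-0.078],"twist":[-14.6,0,0]}]'; python3 -c "
from h import *
tgt([0.5677,0.0972,0.10],92.1)"
```

```text
clock: 15.0
position: [0.5682, 0.0478, 0.0977]
eef_rot: [[-0.003, -0.039, 0.999], [-0.0, 0.999, 0.039], [-1.0, 0.0, -0.003]]
ft_force: [0.6, 0.4, -2.0]
opening: 0.286
xyz [-0.0023  0.0494  0.0014] twist [ 0.11 -0.19 -0.  ] | t 15.0 pos [0.5682 0.0478 0.0977] yaw 92.21 F [ 0.6  0.4 -2. ] op 0.286
```

```bash
python3 -m jog '[{"xyz":[0,0.025,0.001],"twist":[0,0,0]},{"xyz":[0.005,0.042,0.001],"twist":[0,0,0]},{"xyz":[0.02,0.0482,0.0015],"twist":[0,0,0]},{"xyz":[0.04,0.0482,0.002],"twist":[0,0,0]},{"xyz":[0.052,0.0482,0.002],"twist":[0,0,0]},{"xyz":[0.052,0.0482,0.002],"twist":[0,0,0]},{"xyz":[0.052,0.0482,0.002],"twist":[0,0,0]}]'; python3 -c "
from h import *
im=snapshot('wrist'); cv2.imwrite('pics/w13.png',im)
c=camera_params('scene');im=snapshot('scene')
p=proj(c,[sense()['position']]);print(p)
x,y=p[0].astype(int); cr=im[y-50:y+50,x-65:x+65]
cv2.imwrite('pics/s13c.png',cv2.resize(cr,None,fx=6,fy=6,interpolation=cv2.INTER_CUBIC)); print(x-65,y-50)
tgt([0.5685,0.096,0.045],92.1)"
```

```text
clock: 15.7
position: [0.5682, 0.0958, 0.0458]
eef_rot: [[-0.004, -0.038, 0.999], [-0.0, 0.999, 0.038], [-1.0, 0.0, -0.004]]
ft_force: [0.2, 0.4, -1.0]
opening: 0.287
[[292.42632512 163.47257022]]
227 113
xyz [ 0.0014  0.0001 -0.    ] twist [ 0.1  -0.14 -0.01] | t 15.8 pos [0.5685 0.0959 0.0464] yaw 92.2 F [ 0.3  0.  -1.6] op 0.284
```

View pics/w13.png

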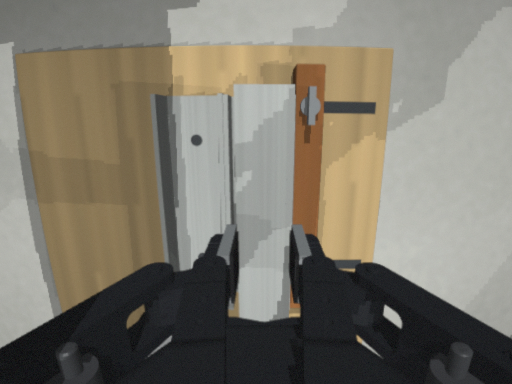

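View pics/s13c.png

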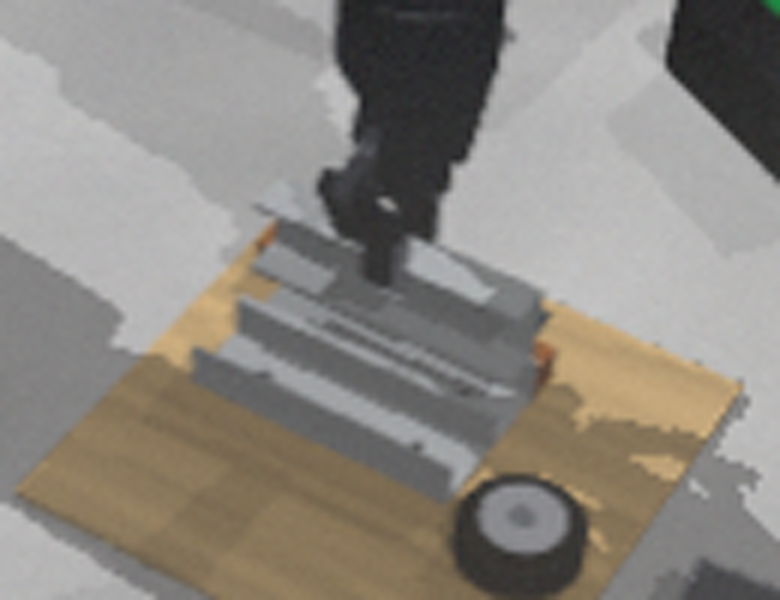

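```bash
python3 - <<'E'
from h import *
im=cv2.imread('pics/w13.png')[60:200,130:340]
cv2.imwrite('pics/w13c.png',cv2.resize(cv2.convertScaleAbs(im,alpha=1.4,beta=10),None,fx=3.7,fy=3.7,interpolation=cv2.INTER_CUBIC))
E
```

```text
(no output)
```

View pics/w13c.png

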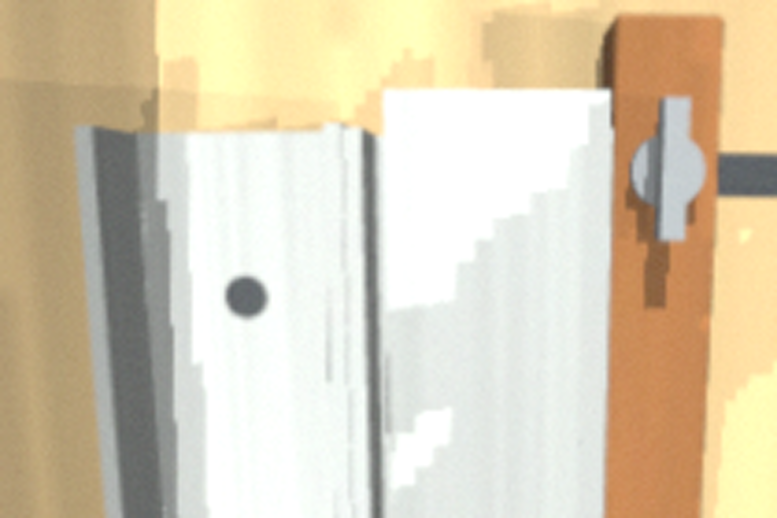

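```bash
python3 - <<'E'
from h import *
c=camera_params('wrist'); s=sense(); a=np.radians(2.1); ex=np.array([np.cos(a),np.sin(a)]); ey=np.array([-np.sin(a),np.cos(a)])
def f(n,px,z):
    P=unproj(c,np.array(px,float)/3.7+[130,60],z)[:,:2]*1000
    print(n,'along',np.round(P@ex,1),'across',np.round(P@ey,1))
zt=s['position'][2]+.0394
f('b near L,R',[[383,90],[612,90]],zt)
f('b further L,R',[[380,500],[606,500]],zt)
f('c outer',[[77,126],[105,510]],.032)
f('a inner wall',[[363,128],[374,510]],.032)
f('fence near outer',[[722,17]],.028)
f('fence outer',[[722,17],[700,515]],.028)
print('tcp',s['position'][:2]*1000@ex,s['position'][:2]*1000@ey)
E
```

```text
b near L,R along [495.3 495.2] across [63.  89.4]
b further L,R along [544.4 544.3] across [61.5 90. ]
c outer along [495.7 561.6] across [7.  6.3]
a inner wall along [496.5 561.5] across [54.3 54.6]
fence near outer along [478.3] across [113.1]
fence outer along [478.3 563.5] across [113.1 113.4]
tcp 571.6479335421373 75.03254602980266
```

```bash
python3 -m jog '[{"xyz":[0.008,0,0],"twist":[0,0,0]},{"xyz":[0.016,0,0],"twist":[0,0,0]},{"xyz":[0.022,0,0],"twist":[0,0,0]},{"xyz":[0.026,0,0],"twist":[0,0,0]},{"xyz":[0.028,0,0],"twist":[0,0,0]},{"xyz":[0.03,0,0],"twist":[0,0,0]},{"xyz":[0.03,0,0],"twist":[0,0,0]}]';python3 -m jog '[{"xyz":[0.001,0,0],"twist":[0,0,0]},{"xyz":[0.001,0,0],"twist":[0,0,0]}]'; python3 -m jog '[{"xyz":[0.001,0,0],"twist":[0,0,0]},{"xyz":[0.001,0,0],"twist":[0,0,0]}]'
```

```text
clock: 16.5
position: [0.5684, 0.0959, 0.0162]
eef_rot: [[-0.003, -0.038, 0.999], [0.0, 0.999, 0.038], [-1.0, 0.0, -0.003]]
ft_force: [0.3, 0.1, -0.1]
opening: 0.285
clock: 16.7
position: [0.5685, 0.0959, 0.0153]
eef_rot: [[-0.002, -0.038, 0.999], [0.0, 0.999, 0.038], [-1.0, 0.0, -0.002]]
ft_force: [-0.5, -0.2, -1.2]
opening: 0.285
clock: 16.9
position: [0.5684, 0.0959, 0.0142]
eef_rot: [[-0.002, -0.038, 0.999], [0.0, 0.999, 0.038], [-1.0, 0.0, -0.002]]
ft_force: [0.5, -1.0, -2.0]
opening: 0.284
```

```bash
python3 -m jog '[{"xyz":[0.0007,0,0],"twist":[0,0,0]},{"xyz":[0.0007,0,0],"twist":[0,0,0]}]' | grep -E "pos|force"; python3 -m jog '[{"xyz":[0.0007,0,0],"twist":[0,0,0]},{"xyz":[0.0007,0,0],"twist":[0,0,0]}]'| grep -E "pos|force"; python3 -c "
from h import *
im=snapshot('wrist'); cv2.imwrite('pics/w14.png',im)
c=camera_params('scene');im=snapshot('scene')
p=proj(c,[sense()['position']]);print(p)
x,y=p[0].astype(int); cr=im[y-50:y+50,x-65:x+65]
cv2.imwrite('pics/s14c.png',cv2.resize(cr,None,fx=6,fy=6,interpolation=cv2.INTER_CUBIC))"
```

```text
position: [0.5685, 0.0959, 0.0136]
ft_force: [0.4, -0.4, 1.1]
position: [0.5685, 0.0959, 0.0135]
ft_force: [-3.6, -0.8, 12.9]
[[291.77963489 171.0871097 ]]
```

View pics/s14c.png

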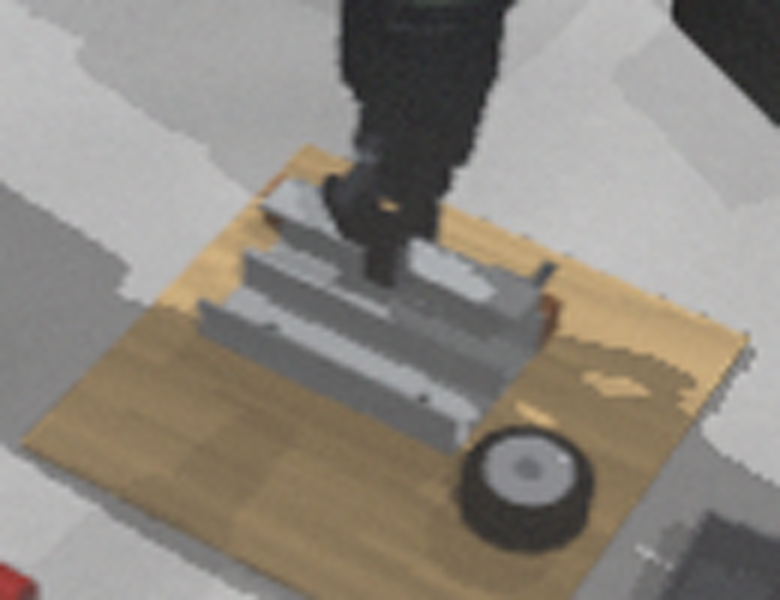

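View pics/w14.png

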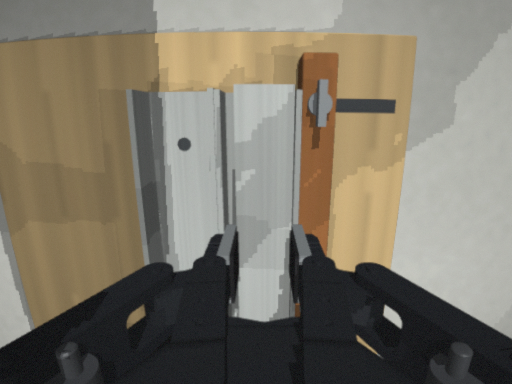

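```bash
python3 -m jog '[{"xyz":[-0.0005,0,0],"twist":[0,0,0]},{"xyz":[-0.0005,0,0],"twist":[0,0,0]},{"xyz":[-0.0005,0,0],"twist":[0,0,0]},{"xyz":[-0.0005,0,0],"twist":[0,0,0]}]' 0 40 ; python3 -m jog '[{"xyz":[-0.003,0,0],"twist":[0,0,0]},{"xyz":[-0.015,0,0],"twist":[0,0,0]},{"xyz":[-0.04,0,0],"twist":[0,0,0]},{"xyz":[-0.07,0,0],"twist":[0,0,0]},{"xyz":[-0.075,0,0],"twist":[0,0,0]},{"xyz":[-0.075,0,0],"twist":[0,0,0]}]' -; python3 -c "
from h import *
im=snapshot('wrist'); cv2.imwrite('pics/w15.png',im)
c=camera_params('scene');im=snapshot('scene')
p=proj(c,[[.5685,.0959,.0135]]);print(p)
x,y=p[0].astype(int); cr=im[y-50:y+50,x-65:x+65]
cv2.imwrite('pics/s15c.png',cv2.resize(cr,None,fx=6,fy=6,interpolation=cv2.INTER_CUBIC))
tgt([0.5685,0.0959,0.0135],92.1)"
```

```text
clock: 17.8
position: [0.5685, 0.0959, 0.0139]
eef_rot: [[-0.002, -0.038, 0.999], [0.0, 0.999, 0.038], [-1.0, 0.0, -0.002]]
ft_force: [0.0, -0.5, 1.2]
opening: 0.498
clock: 18.4
position: [0.5692, 0.096, 0.0903]
eef_rot: [[-0.0, -0.038, 0.999], [0.0, 0.999, 0.038], [-1.0, 0.0, 0.0]]
ft_force: [-1.1, 0.3, -0.5]
opening: 0.498
[[291.77058883 171.08231477]]
xyz [0.0751 0.0001 0.0003] twist [ 0.1  -0.15 -0.  ] | t 18.5 pos [0.5684 0.0958 0.0886] yaw 92.2 F [ 0.   0.6 -0.2] op 0.499
```

View pics/s15c.png

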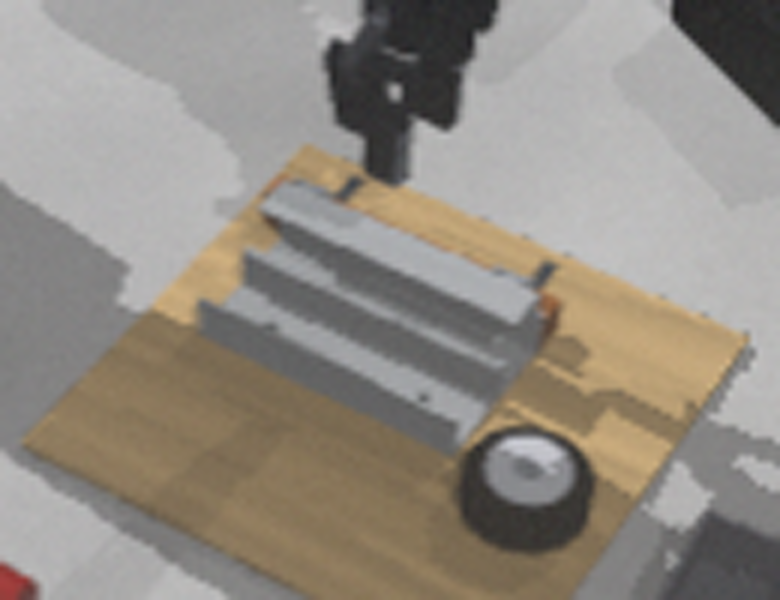

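View pics/w15.png

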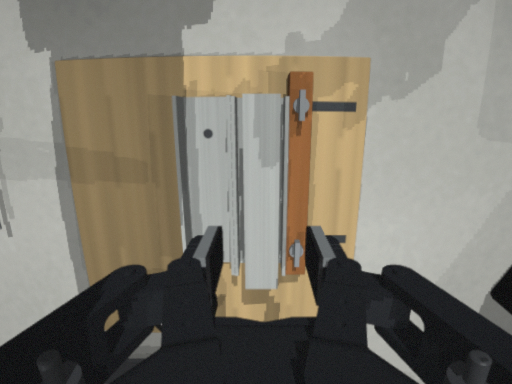

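```bash
python3 -m jog '[{"xyz":[0,0.008,-0.002],"twist":[8,0,0]},{"xyz":[0,0.016,-0.004],"twist":[16.4,0,0]},{"xyz":[0,0.024,-0.006],"twist":[24.8,0,0]},{"xyz":[0,0.031,-0.007],"twist":[33.2,0,0]},{"xyz":[0,0.037,-0.007],"twist":[41.6,0,0]},{"xyz":[0,0.037,-0.007],"twist":[50,0,0]},{"xyz":[0,0.037,-0.007],"twist":[58.4,0,0]},{"xyz":[0,0.037,-0.007],"twist":[66.8,0,0]}]' 0; python3 -m jog '[{"xyz":[0,0,0],"twist":[8.2,0,0]},{"xyz":[0,0,0],"twist":[16.4,0,0]},{"xyz":[0,0,0],"twist":[22,0,0]},{"xyz":[0,0,0],"twist":[23,0,0]}]' >/dev/null; python3 -c "
from h import *
tgt([0.560,0.133,0.021],2.1)"
```

```text
clock: 19.3
position: [0.5596, 0.1324, 0.0878]
eef_rot: [[-0.004, 0.906, 0.423], [-0.001, 0.423, -0.906], [-1.0, -0.004, -0.001]]
ft_force: [0.3, -0.7, 0.0]
opening: 0.497
xyz [ 0.066   0.0012 -0.0006] twist [-0.16  0.08  0.29] | t 19.7 pos [0.5592 0.1324 0.087 ] yaw 1.94 F [ 0.2 -0.5 -0.1] op 0.5
```

```bash
python3 -m jog '[{"xyz":[0.015,0.0005,0],"twist":[0,0,0]},{"xyz":[0.035,0.001,0],"twist":[0,0,0]},{"xyz":[0.05,0.001,0],"twist":[0,0,0]},{"xyz":[0.058,0.001,0],"twist":[0,0,0]},{"xyz":[0.06,0.001,0],"twist":[0,0,0]},{"xyz":[0.06,0.001,0],"twist":[0,0,0]}]'; python3 -c "
from h import *
im=snapshot('wrist'); cv2.imwrite('pics/w16.png',im)
c=camera_params('scene');im=snapshot('scene')
p=proj(c,[[.5685,.0959,.0135]]);print(p)
x,y=p[0].astype(int); cr=im[y-50:y+50,x-65:x+65]
cv2.imwrite('pics/s16c.png',cv2.resize(cr,None,fx=6,fy=6,interpolation=cv2.INTER_CUBIC))
tgt([0.560,0.133,0.021],2.1)"
```

```text
clock: 20.3
position: [0.5599, 0.1323, 0.027]
eef_rot: [[-0.005, 0.999, 0.035], [-0.002, 0.035, -0.999], [-1.0, -0.005, 0.002]]
ft_force: [0.5, -0.8, -0.4]
opening: 0.501
[[291.77058883 171.08231477]]
xyz [ 0.0065 -0.     -0.0006] twist [-0.14  0.07  0.26] | t 20.4 pos [0.5601 0.1324 0.0275] yaw 1.96 F [ 0.2 -0.2 -0.2] op 0.494
```

View pics/s16c.png

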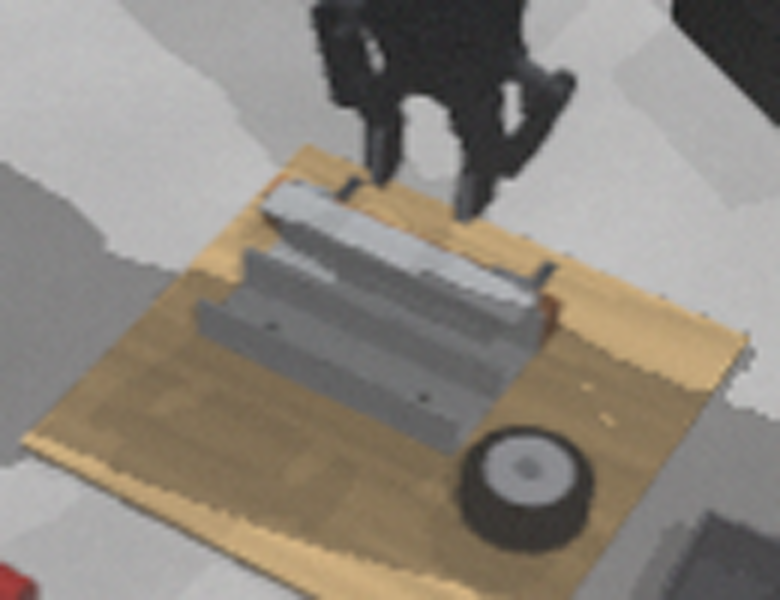

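View pics/w16.png

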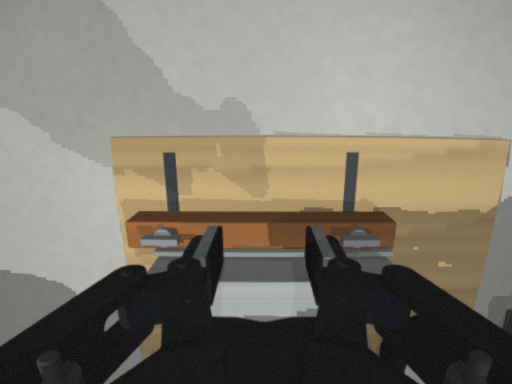

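```bash
python3 - <<'E'
from h import *
cs=camera_params('scene'); cw=camera_params('wrist')
def ray(c,px):
    a=unproj(c,[px],0.0)[0]; o=np.array(c['xyz']); d=a-o; return o,d/np.linalg.norm(d)
def tri(p1,p2):
    o1,d1=ray(cs,p1);o2,d2=ray(cw,p2)
    s=np.linalg.lstsq(np.c_[d1,-d2],o2-o1,rcond=None)[0]
    a,b=o1+s[0]*d1,o2+s[1]*d2; return np.round((a+b)/2,4),np.linalg.norm(a-b)
print(tri((226+466/6,121+219/6),(307,248)),tri((226+382/6,121+184/6),(224,248)))
E
```

```text
(array([0.5853, 0.1299, 0.0546]), np.float64(0.002541209245348653)) (array([0.5388, 0.1274, 0.0548]), np.float64(0.0018571249722317829))
```

```bash
python3 -m jog '[{"xyz":[0.005,0,0],"twist":[0,0,0]},{"xyz":[0.009,0,0.001],"twist":[0,0,0]},{"xyz":[0.009,0,0.004],"twist":[0,0,0]},{"xyz":[0.009,0,0.007],"twist":[0,0,0]},{"xyz":[0.009,0,0.009],"twist":[0,0,0]},{"xyz":[0.009,0,0.011],"twist":[0,0,0]},{"xyz":[0.009,0,0.013],"twist":[0,0,0]},{"xyz":[0.009,0,0.015],"twist":[0,0,0]}]';python3 -m jog '[{"xyz":[0,0,0.002],"twist":[0,0,0]},{"xyz":[0,0,0.004],"twist":[0,0,0]},{"xyz":[0,0,0.006],"twist":[0,0,0]}]'; python3 -c "
from h import *
c=camera_params('scene');im=snapshot('scene')
x,y=291,171; cr=im[y-50:y+50,x-65:x+65]
cv2.imwrite('pics/s17c.png',cv2.resize(cr,None,fx=6,fy=6,interpolation=cv2.INTER_CUBIC))
im=snapshot('wrist'); cv2.imwrite('pics/w17.png',im)"
```

```text
clock: 21.2
position: [0.5606, 0.1173, 0.0186]
eef_rot: [[-0.004, 0.999, 0.034], [-0.001, 0.034, -0.999], [-1.0, -0.004, 0.001]]
ft_force: [-0.5, 1.6, 0.7]
opening: 0.503
clock: 21.5
position: [0.5609, 0.1112, 0.0187]
eef_rot: [[-0.004, 0.999, 0.034], [-0.001, 0.034, -0.999], [-1.0, -0.004, 0.001]]
ft_force: [-0.2, 0.4, 0.6]
opening: 0.502
```

View pics/s17c.png

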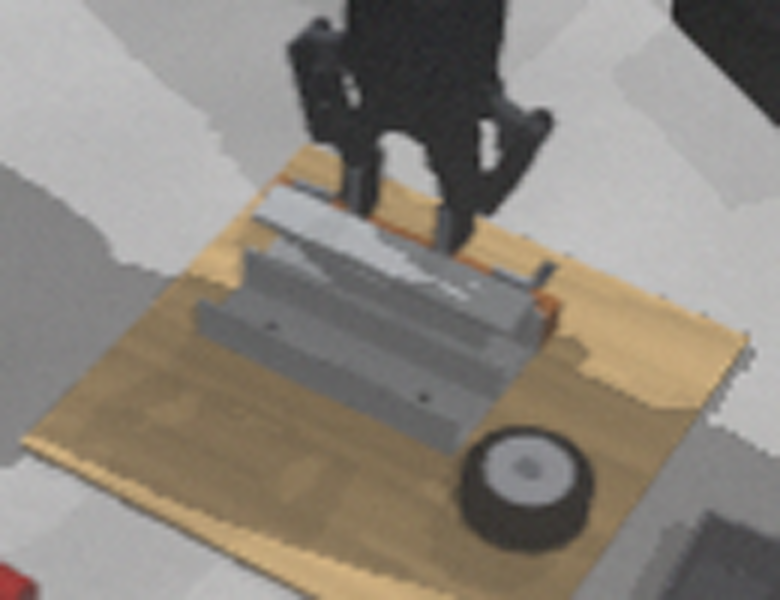

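View pics/w17.png

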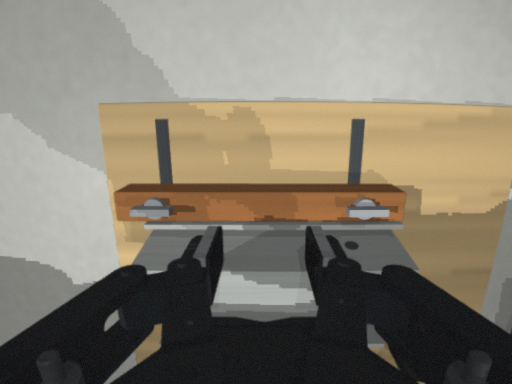

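```bash
python3 -m jog '[{"xyz":[0,0,0.002],"twist":[0,0,0]},{"xyz":[0,0,0.004],"twist":[0,0,0]},{"xyz":[0,0,0.006],"twist":[0,0,0]},{"xyz":[0,0,0.008],"twist":[0,0,0]}]'; python3 -c "
from h import *
c=camera_params('scene');im=snapshot('scene')
x,y=291,171; cr=im[y-50:y+50,x-65:x+65]
cv2.imwrite('pics/s18c.png',cv2.resize(cr,None,fx=6,fy=6,interpolation=cv2.INTER_CUBIC))
im=snapshot('wrist'); cv2.imwrite('pics/w18.png',im)"
```

```text
clock: 22.0
position: [0.5612, 0.1027, 0.0187]
eef_rot: [[-0.004, 0.999, 0.034], [-0.002, 0.034, -0.999], [-1.0, -0.004, 0.001]]
ft_force: [-0.1, 0.3, 1.3]
opening: 0.498
```

View pics/s18c.png

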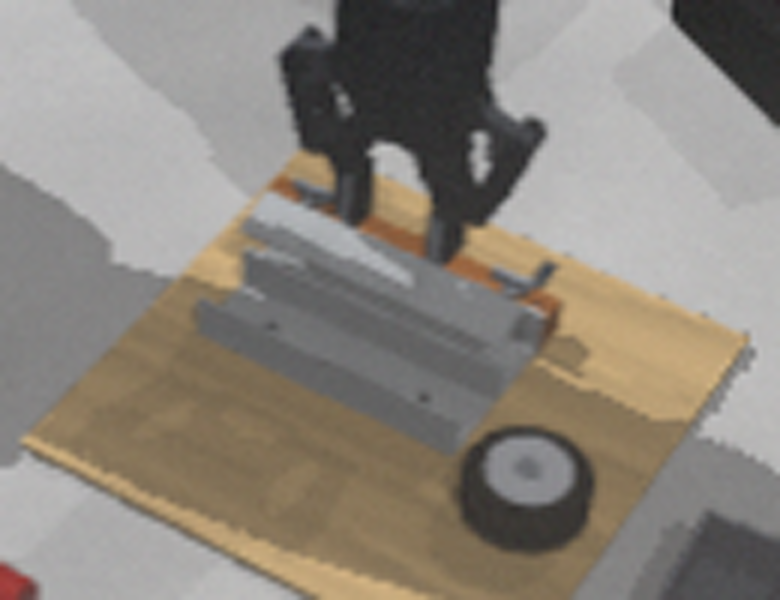

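View pics/w18.png

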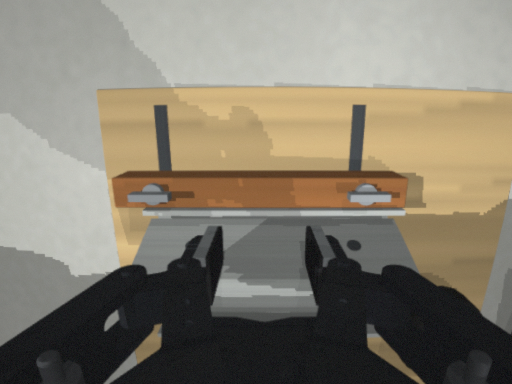

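```bash
python3 -m jog '[{"xyz":[0,0,0.002],"twist":[0,0,0]},{"xyz":[0,0,0.004],"twist":[0,0,0]},{"xyz":[0,0,0.006],"twist":[0,0,0]},{"xyz":[0,0,0.008],"twist":[0,0,0]},{"xyz":[0,0,0.01],"twist":[0,0,0]}]'; python3 -c "
from h import *
c=camera_params('scene');im=snapshot('scene')
x,y=291,171; cr=im[y-50:y+50,x-65:x+65]
cv2.imwrite('pics/s19c.png',cv2.resize(cr,None,fx=6,fy=6,interpolation=cv2.INTER_CUBIC))
im=snapshot('wrist'); cv2.imwrite('pics/w19.png',im)"
```

```text
clock: 22.6
position: [0.5615, 0.0923, 0.0186]
eef_rot: [[-0.004, 0.999, 0.033], [-0.002, 0.033, -0.999], [-1.0, -0.004, 0.002]]
ft_force: [0.4, 0.4, 0.1]
opening: 0.503
```

View pics/s19c.png

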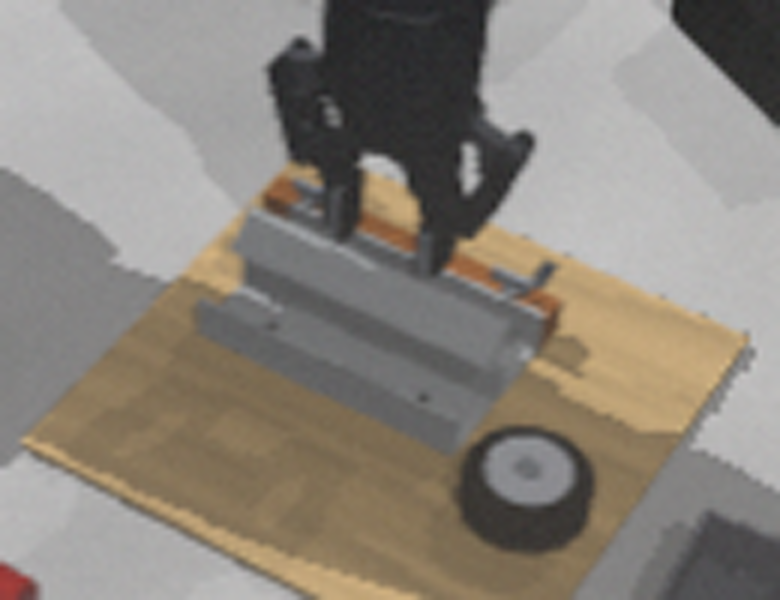

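View pics/w19.png

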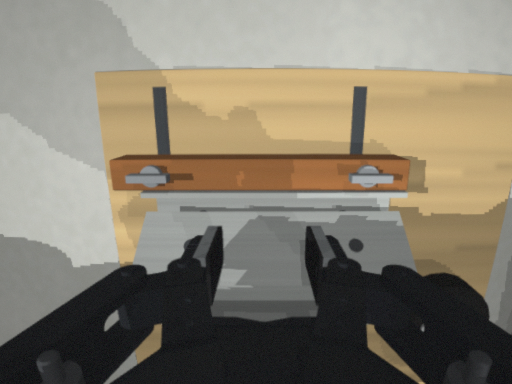

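Rail_b is now tipping (about 30–40°), squared to the fingers; its top flange slopes down in the scene crop. I'll keep pushing slowly.

```bash
python3 -m jog '[{"xyz":[0,0,0.002],"twist":[0,0,0]},{"xyz":[0,0,0.004],"twist":[0,0,0]},{"xyz":[0,0,0.006],"twist":[0,0,0]},{"xyz":[0,0,0.008],"twist":[0,0,0]}]'; python3 -c "
from h import *
c=camera_params('scene');im=snapshot('scene')
x,y=291,171; cr=im[y-50:y+50,x-65:x+65]
cv2.imwrite('pics/s20c.png',cv2.resize(cr,None,fx=6,fy=6,interpolation=cv2.INTER_CUBIC))
im=snapshot('wrist'); cv2.imwrite('pics/w20.png',im)"
```

```text
clock: 23.1
position: [0.5617, 0.0839, 0.0187]
eef_rot: [[-0.004, 0.999, 0.033], [-0.002, 0.033, -0.999], [-1.0, -0.004, 0.002]]
ft_force: [-0.8, -0.3, -0.1]
opening: 0.497
```

View pics/s20c.png

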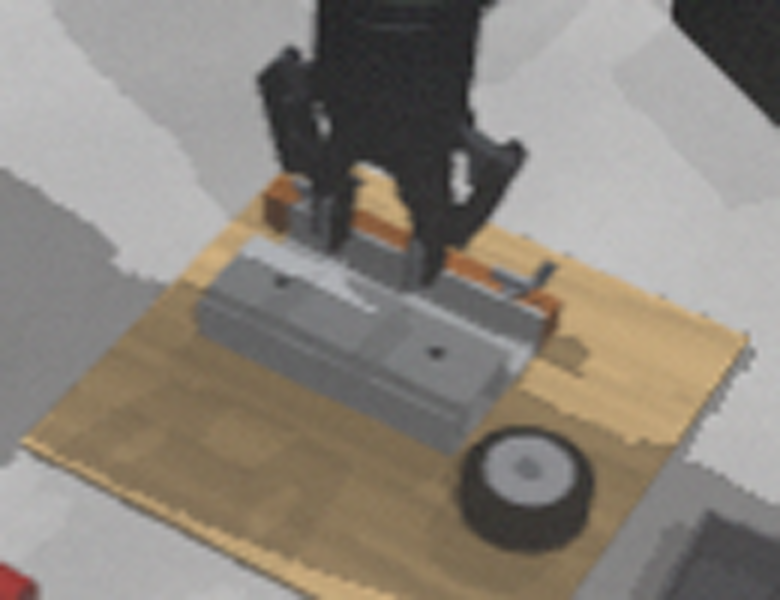

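View pics/w20.png

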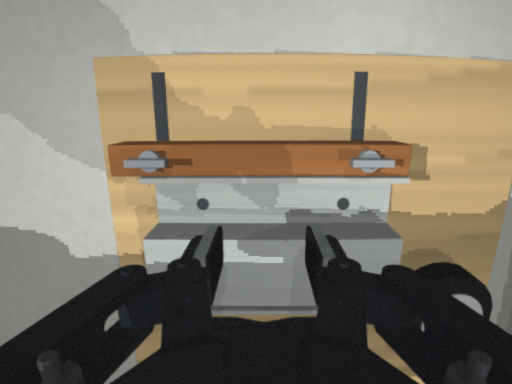

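```bash
python3 -m jog '[{"xyz":[-0.004,0,-0.006],"twist":[0,0,0]},{"xyz":[-0.03,0,-0.012],"twist":[0,0,0]},{"xyz":[-0.07,0,-0.008],"twist":[0,0,0]},{"xyz":[-0.11,0,0.01],"twist":[0,0,0]},{"xyz":[-0.13,0,0.04],"twist":[0,0,0]},{"xyz":[-0.13,0,0.06],"twist":[0,0,0]},{"xyz":[-0.13,0,0.065],"twist":[0,0,0]},{"xyz":[-0.13,0,0.065],"twist":[0,0,0]}]'; python3 -c "
from h import *
import pickle
c=camera_params('wrist'); pickle.dump(c,open('c21.pkl','wb'))
im=snapshot('wrist'); cv2.imwrite('pics/w21.png',im)
x=im[40:250,90:400]; cv2.imwrite('pics/w21c.png',cv2.resize(cv2.convertScaleAbs(x,alpha=1.3,beta=10),None,fx=2.5,fy=2.5,interpolation=cv2.INTER_CUBIC))
im=snapshot('scene');x,y=291,171; cr=im[y-40:y+60,x-75:x+55]
cv2.imwrite('pics/s21c.png',cv2.resize(cr,None,fx=6,fy=6,interpolation=cv2.INTER_CUBIC))
"
```

```text
clock: 24.0
position: [0.5644, 0.0192, 0.1488]
eef_rot: [[-0.005, 0.999, 0.032], [-0.002, 0.032, -0.999], [-1.0, -0.005, 0.002]]
ft_force: [-0.2, 0.7, -0.3]
opening: 0.498
```

View pics/w21c.png

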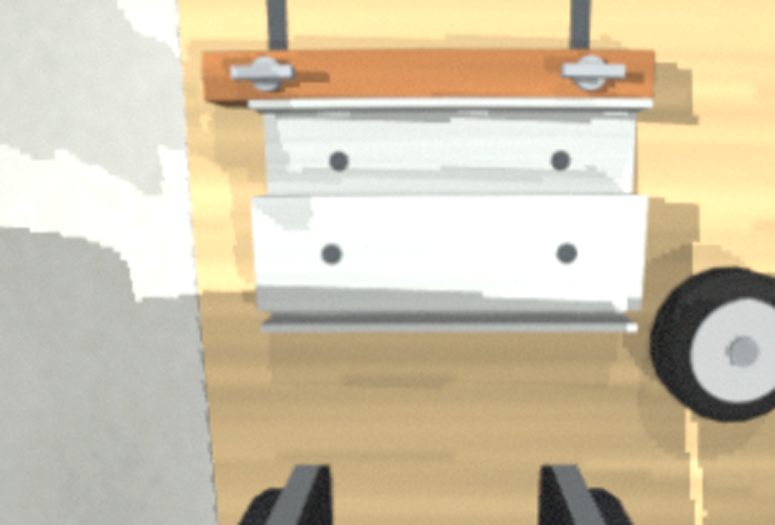

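View pics/s21c.png

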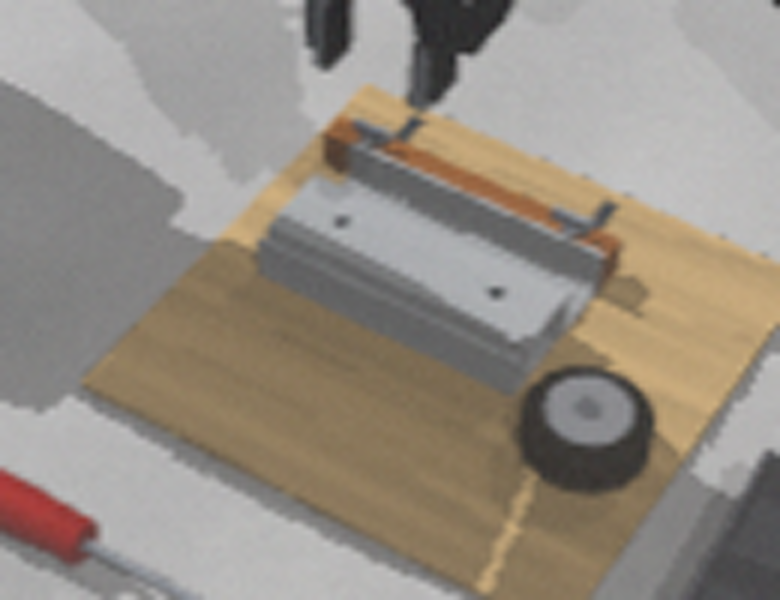

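```bash
python3 - <<'E'
from h import *
import pickle
c=pickle.load(open('c21.pkl','rb')); a=np.radians(2.1); ex=np.array([np.cos(a),np.sin(a)]); ey=np.array([-np.sin(a),np.cos(a)])
def f(n,px,z):
    P=unproj(c,np.array(px,float)/2.5+[90,40],z)[:,:2]*1000
    print(n,'along',np.round(P@ex,1),'across',np.round(P@ey,1))
f('fence inner top',[[210,101],[655,101]],.028)
f('a far',[[249,101],[653,102]],.032)
f('b far',[[252,197],[648,197]],.035)
f('b near',[[257,310],[641,312]],.035)
f('c near',[[262,330],[637,330]],.032)
im=cv2.imread('pics/w21.png')[100:185,185:355]
cv2.imwrite('pics/w21d.png',cv2.resize(cv2.convertScaleAbs(im,alpha=1.3,beta=0),None,fx=4.6,fy=4.6,interpolation=cv2.INTER_CUBIC))
E
```

```text
fence inner top along [480.3 648.7] across [95.  94.3]
a far along [496.2 646.9] across [94.3 93.6]
b far along [496.1 646.2] across [59.2 58.8]
b near along [495.4 646.2] across [15.8 14.6]
c near along [496.1 646. ] across [7.1 6.7]
```

View pics/w21d.png

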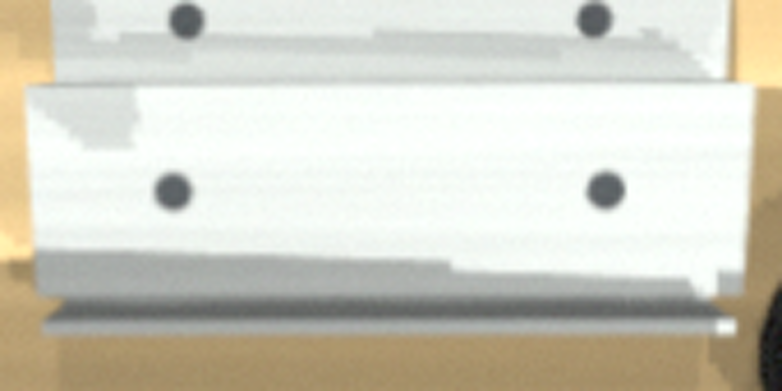

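```bash
python3 - <<'E'
from h import *
import pickle
a=np.radians(2.1); ey=np.array([-np.sin(a),np.cos(a)])
A=[]
for k,c_,rows in (('w8','c8.pkl',None),('w21','c21.pkl',None)):
    im=cv2.imread(f'pics/{k}.png')
    r=im[40:100,170:345] if k=='w8' else im[50:90,170:345]
    A.append(cv2.resize(r,(700,int(r.shape[0]*4)),interpolation=cv2.INTER_CUBIC))
cv2.imwrite('pics/cmp.png',np.vstack(A))
E
```

```text
(no output)
```

View pics/cmp.png

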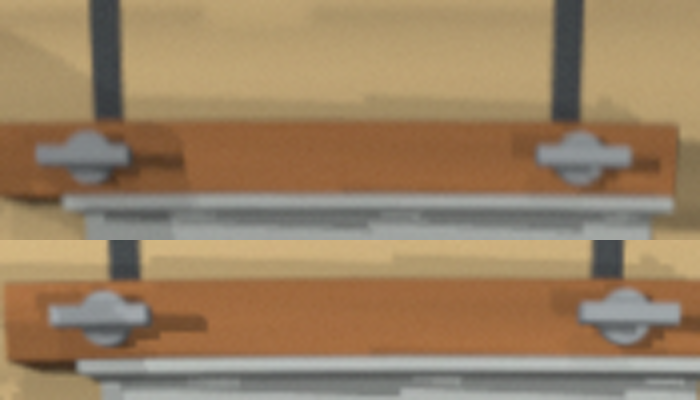

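The rail next to the fence still shows no gap along its length, before or after tipping. Everything is nested and the arm is clear, so I'm handing in.

```bash
python3 -c "
from rig import *
s=sense(); print(s['clock'],s['position'],s['ft_force']); print(close_job())"
```

```text
24.1 [0.56430834 0.02045187 0.14846427] [-0.21180422 -0.19713129  0.08668675]
the job is handed in; nothing more can be done
None
```

I did the job in the order asked and handed it in at 24.1 s. I slid both open-up channels together against the fence and pressed them home at about 10 N. Then I stood the third channel in the trough by the fence, let go, and tipped it away from the fence until it fell over.

**Last checks (camera):**
- **Fence:** there is no visible gap between the fence and the first channel, before or after tipping. The two channels together measure about 87 mm across, against 88 mm nominal.
- **Third channel:** its flanges lie at 56–59 mm and 15–18 mm across the board. The troughs span about 53–91 mm and 10–48 mm, so there is one flange in each.
- **Seating:** its length in the picture fits a top face at 35 mm, which is fully down.
- **Ends:** all three channels are level within about 1 mm.
- **Robot:** the arm was clear at hand-in.

**What went wrong or disagreed:**
- **First push missed:** the finger tips sit about 25 mm behind the stated TCP, so they passed over the second channel's edge and only turned it slightly. I backed out and redid the push lower down.
- **Positions:** camera and contact readings of the channel positions differed by about 1–1.5 mm.
- **Sliding before tipping:** while being pushed, the third channel appears to have slid several millimetres in the trough before it tipped.

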